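Gauge the display plinths and build the tub sets

TASK

Try the grey plinths on the gauge pin one after another, in the order of their row from left to right. Stand each plinth that slides right down the pin upright on the black mat and then set one tub upright and centred on top of it; put each plinth that hangs up on the pin's step in the black basket. Leave the gauge clear and the marker, white carton, squeeze bottle and spool where they are.

Things in the scene. Friction and masses are not known exactly. Their poses are not given: they have to be found in the camera images.
- plinth_a_mid (a point): centre, half-way up, of a plinth from the first (leftmost) place of the row (None if absent or held). Grey plastic ring, upright, z along its axis, 64 mm outside diameter, 44 mm high, 0.09 kg, with a bore right through of 36 or 28 mm diameter; all are alike outside. The row runs along y, left is +y; places about 115 mm apart hold one plinth or none.
- plinth_b_mid (a point): centre, half-way up, of a plinth from the first (leftmost) place of the row (None if absent or held). Grey plastic ring, upright, z along its axis, 64 mm outside diameter, 44 mm high, 0.09 kg, with a bore right through of 36 or 28 mm diameter; all are alike outside. The row runs along y, left is +y; places about 115 mm apart hold one plinth or none.
- plinth_c_mid (a point): centre, half-way up, of a plinth from the second place of the row (None if absent or held). Grey plastic ring, upright, z along its axis, 64 mm outside diameter, 44 mm high, 0.09 kg, with a bore right through of 36 or 28 mm diameter; all are alike outside. The row runs along y, left is +y; places about 115 mm apart hold one plinth or none.
- plinth_d_mid (a point): centre, half-way up, of a plinth from the third place of the row (None if absent or held). Grey plastic ring, upright, z along its axis, 64 mm outside diameter, 44 mm high, 0.09 kg, with a bore right through of 36 or 28 mm diameter; all are alike outside. The row runs along y, left is +y; places about 115 mm apart hold one plinth or none.
- plinth_e_mid (a point): centre, half-way up, of a plinth from the fourth (rightmost) place of the row (None if absent or held). Grey plastic ring, upright, z along its axis, 64 mm outside diameter, 44 mm high, 0.09 kg, with a bore right through of 36 or 28 mm diameter; all are alike outside. The row runs along y, left is +y; places about 115 mm apart hold one plinth or none.
- gauge_foot (a point): on the axis of the fixed upright gauge pin, on top of its 90 x 90 mm base plate, 12 mm above the bench. Pin: 32 mm diameter up to a flat step 36 mm above this point, then a 22 mm pilot up to 55 mm, tapered at the top. A 36 mm bore slides down to the plate (plinth centre 22 mm above this point); a 28 mm bore hangs up on the step (58 mm above).
- mat_top (a point): centre of the top face of the packing mat: fixed black rubber, 110 (x) x 270 (y) x 4 mm thick, top 4 mm above the bench; x and y along its sides, z up. It has room for three sets side by side along its y, about 85 mm apart.
- tub_1_mid (a point): centre, half-way up (35 mm), of a closed tub with yellow lid standing upright: 70 mm high, body 59 mm diameter, lid (top 16 mm) 64 mm diameter, 0.14 kg; z up. The lid does not turn. Three tubs always stand here; any tub fits any plinth. None while held.
- tub_2_mid (a point): centre, half-way up (35 mm), of a closed tub with green lid standing upright: 70 mm high, body 59 mm diameter, lid (top 16 mm) 64 mm diameter, 0.14 kg; z up. The lid does not turn. Three tubs always stand here; any tub fits any plinth. None while held.
- tub_3_mid (a point): centre, half-way up (35 mm), of a closed tub with black lid standing upright: 70 mm high, body 59 mm diameter, lid (top 16 mm) 64 mm diameter, 0.14 kg; z up. The lid does not turn. Three tubs always stand here; any tub fits any plinth. None while held.
- basket: black open basket, loose, 0.35 kg, 120 (x) x 150 (y) x 60 mm high over its rim; origin under its centre, z up; inside 90 (x) x 120 (y) mm, floor 2 mm thick. Two plinths do not fit side by side: a second one goes on top of the first.
- marker: black and white felt marker lying flat, 18 x 135 x 20 mm; origin at the centre of its underside. A bystander, to be left alone.
- white_box: small white carton, 46 x 60 x 30 mm (stands in the third place of the row when there is no plinth there, else absent); origin at the centre of its underside. A bystander, to be left alone.
- glue: white squeeze bottle with a red tip, 60 mm across, 174 mm high, standing; origin at the centre of its underside. A bystander, to be left alone.
- spool: green line spool lying flat, 79 mm across, 22 mm high; origin at the centre of its underside. A bystander, to be left alone.
Not all that is in view belongs to the job. What is shaped like the part that bears plinth_b_mid but purple is not meant. Leave any brown look-alike of the part that bears tub_3_mid alone.

How it is judged:
By the outcome, as a careful person would: the job done as asked, in the order asked, and still so for the second after the job is handed in, with the robot touching nothing.
Of plinth_a, plinth_b only 1 to 1 are there at a start; the rules pass over those that are not, and their reading is None.
Of plinth_d, white_box only 1 to 1 are there at a start; the rules pass over those that are not, and their reading is None.
At some moment in a run one of plinth_a, plinth_b, plinth_c, plinth_d, plinth_e, basket may be knocked a few centimetres aside while the robot is not near it.
It also fails if it takes over 210 s, if anything falls off the work surface, if the arm or the gripper's body presses on something with over 40 N, if the wrist force passes 120 N, or if a joint passes its speed limit or range.

ROBOT

A 7-joint arm with a two-finger parallel gripper is mounted at the origin on the work surface; the furniture and walls round the work are solid. World frame = base frame: x ahead of the robot, y to its left, z up, the work surface at z = 0. Lengths are in mm, angles in rad, forces in N, time in s.
With the tool pointing down it reaches from about 400 to 875 mm from the base axis. Payload 4.4 kg.
Tool frame: the origin (TCP) lies where the fingers leave the gripper's body, on its centre line; the fingertips stand 73 mm ahead of it and the grasp point (between the pads) lies 54 mm ahead of it; z points along the fingers, y is the line along which they close (so a half turn about z gives the same grasp; the last joint's range is limited). The gripper opens to 85 mm and grips with 20 to 120 N. Pads are 22 mm wide; open, the fingers measure 114 mm over their backs; the gripper's body (76 mm by 85 mm) begins 54 mm behind the grasp point. The pads swing forward as they close: fully open they stand 13 mm farther back than shut.
Start: joints at [-1.201, 0.628, 0.038, 1.517, -0.027, 0.996, -0.02], TCP at [274.369, 589.269, 303.913] pointing down, gripper open.
Joint ranges: [-3.06, 3.06], [-0.37, 2.12], [-1.25, 1.32], [0.18, 2.47], [-1.1, 4.24], [0.23, 1.98], [-2.94, 2.94]. Speed limits (rad/s): [2.57, 2.57, 3.14, 3.14, 3.14, 3.14, 3.14].

INTERFACE

Orientations are given as [roll, pitch, yaw] about the fixed x, y, z axes, in that order (R = Rz(yaw) Ry(pitch) Rx(roll)).
In Python, from cell import ctrl gives the robot as it stands.
- The arm moves only by the tool send_rows, never from a script. Its argument "rows" is a list that holds one entry, the list of rows, each a list of 6 numbers: the shift along the tool's x, y, z in cm, then the turn, a rotation vector about the tool's x, y, z in rad. In form: [[[tx, ty, tz, wx, wy, wz], ...]]. A call has 1 to 10 rows; each row is the pose to reach, as a shift and turn from the pose commanded when the call began, along the tool's axes at that moment; what a row does not reach only later rows make up. A row lasts 1/10 s, in which the tool goes at most 50 mm and 8.59 degrees, less where a joint would pass 70% of its speed; a pose out of reach is approached as far as the arm can. A call with a gripper value outside its range is refused whole. "grip" is the closure in counts, from 0 (fully open) to 255 (shut), set as the call begins (left out, the last holds). The fingers move at their own pace and stop on an object; the grip force is fixed at half the most. Time passes only in rows, so rows that repeat a pose let the fingers close. It gives the time, the measured TCP pose, the force, the opening and the grip force at its end, in the units of the state.
- ctrl.read_state(): the state, without advancing time (a new reading comes with each control period).
- ctrl.get_image(name): name is "scene" or "side" or "wrist"; returns a dict with "pixels" (480x640x3 uint8, red, green, blue), "fx", "fy", "cx", "cy" (pixels), "extrinsics" (4x4, takes a point from camera to world coordinates); the wrist camera has in their place "mount" (4x4, takes a point from camera to tool coordinates, whose origin is the TCP and whose axes are the flange's). Camera axes: x right, y up, looking along -z (the intrinsics and any distortion apply to the point x, -y, -z); pixel columns grow to the right and rows downward; lengths in mm; the calibration is good to about 2 mm. A picture is of the moment at which its call begins: read the wrist's pose just before it. There is no depth.
- ctrl.finish_job(): hands the job in; it is judged then, once.
The state is a dict: "clock": time; "qpos": joint angles; "qd": joint speeds; "tau": joint torques, N m; "eef_pos": TCP position; "tool_rot": TCP orientation; "force": force on the tool from outside, world axes, zero at the start; "torque": the same for the moment, N m; "width": finger opening in mm; "gripper_force": force on a finger pad.
Only numpy, scipy, OpenCV 4.12 (cv2) and the standard library are available. Lean on these libraries where they do the work, as an engineer would, in place of code of your own. Each camera call takes 0.05 s, during which the arm holds its last target. There are 200 camera calls.

## Working session

There is one attempt and no reset: what is moved stays moved. The work goes in short steps, Python scripts to look and compute and a tool call to move; the robot and the scene stay as the last step left them, time stands still between calls to the robot, and variables do not carry over. Pictures are saved under pics/ and viewed, at most 14 in all, crops included, and the job is handed in when it is done.

Besides the shell and the picture viewer there is one more tool, called after "Emit:" as name(argument=value, ...), one argument or row to a line, values as JSON. send_rows: Moves the arm, as the interface text tells. Its arguments: {"type":"object","properties":{"rows":{"type":"array","items":{"type":"array","items":{"type":"array","items":{"type":"number"}}}},"grip":{"type":"number"}},"required":["rows"]}

```bash
mkdir -p pics; ls; cat > h.py <<'E'
from cell import ctrl
import numpy as np, cv2
from scipy.spatial.transform import Rotation as R
def shot(name,fn=None):
    s=ctrl.read_state(); im=ctrl.get_image(name)
    if name=="wrist":
        T=np.eye(4);T[:3,:3]=R.from_euler('xyz',s['tool_rot']).as_matrix();T[:3,3]=s['eef_pos']
        im['E']=T@np.array(im['mount'])
    else: im['E']=np.array(im['extrinsics'])
    if fn: cv2.imwrite('pics/'+fn,im['pixels'][:,:,::-1])
    np.savez('pics/'+(fn or name)+'.npz',E=im['E'],K=[im['fx'],im['fy'],im['cx'],im['cy']],p=im['pixels'])
    return im
def load(fn): return np.load('pics/'+fn+'.npz')
def px2w(fn,u,v,z):
    d=load(fn);E=d['E'];fx,fy,cx,cy=d['K']
    r=E[:3,:3]@np.array([(u-cx)/fx,-(v-cy)/fy,-1]);o=E[:3,3]
    return np.round(o+r*(z-o[2])/r[2],1)
def w2px(fn,p):
    d=load(fn);E=d['E'];fx,fy,cx,cy=d['K']
    c=E[:3,:3].T@(np.array(p)-E[:3,3]); return np.round([cx+fx*c[0]/-c[2],cy-fy*c[1]/-c[2]],1)
E
python3 - <<'E'
from h import *
s=ctrl.read_state();print({k:np.round(s[k],3) for k in s})
for n in("scene","side","wrist"):
    im=shot(n,n+'0.png');print(n,[k for k in im],im['fx'],im['cx'],im['cy'],im['E'].round(2).tolist())
E
```

```text
pics
{'clock': np.float64(0.0), 'qpos': array([-1.201,  0.629,  0.038,  1.518, -0.027,  0.996, -0.02 ]), 'qd': array([ 0.   ,  0.001, -0.001, -0.001, -0.001,  0.001,  0.001]), 'tau': array([-1.0000e-03, -5.6339e+01,  1.2260e+00, -1.9344e+01,  1.1000e-02,
        1.0000e-02, -0.0000e+00]), 'eef_pos': array([274.149, 588.808, 302.97 ]), 'tool_rot': array([-3.14 ,  0.   ,  2.706]), 'force': array([ 0.544,  0.455, -0.41 ]), 'torque': array([ 0.015,  0.002, -0.039]), 'gripper_force': np.float64(0.0), 'width': np.float64(84.919)}
scene ['pixels', 'fx', 'fy', 'cx', 'cy', 'extrinsics', 'E'] 433.79573708578437 317.5758756370445 243.69299006082275 [[0.81, 0.41, -0.43, 145.66], [-0.59, 0.54, -0.6, -590.42], [-0.01, 0.74, 0.68, 781.39], [0.0, 0.0, 0.0, 1.0]]
side ['pixels', 'fx', 'fy', 'cx', 'cy', 'extrinsics', 'E'] 500.85936670806944 327.8711615998112 240.4568602962988 [[0.93, 0.23, -0.27, 247.72], [-0.36, 0.61, -0.71, -833.75], [0.0, 0.76, 0.65, 870.96], [0.0, 0.0, 0.0, 1.0]]
wrist ['pixels', 'fx', 'fy', 'cx', 'cy', 'mount', 'E'] 335.8120707835591 322.9016462456183 237.09300704940725 [[0.42, -0.86, -0.28, 203.37], [0.91, 0.4, 0.13, 621.38], [-0.0, -0.31, 0.95, 372.42], [0.0, 0.0, 0.0, 1.0]]
```

View pics/scene0.png

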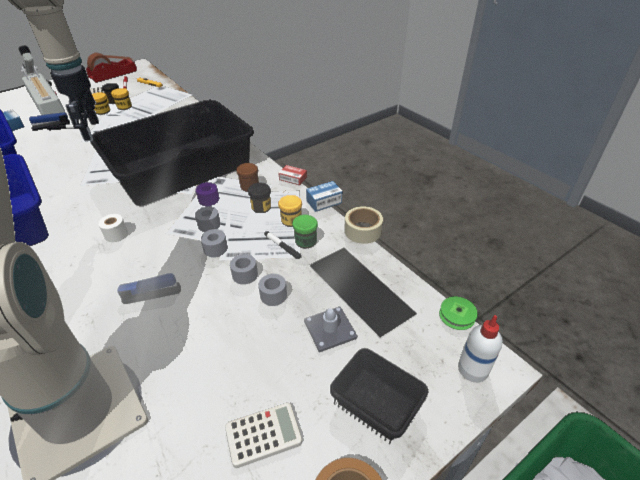

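View pics/side0.png

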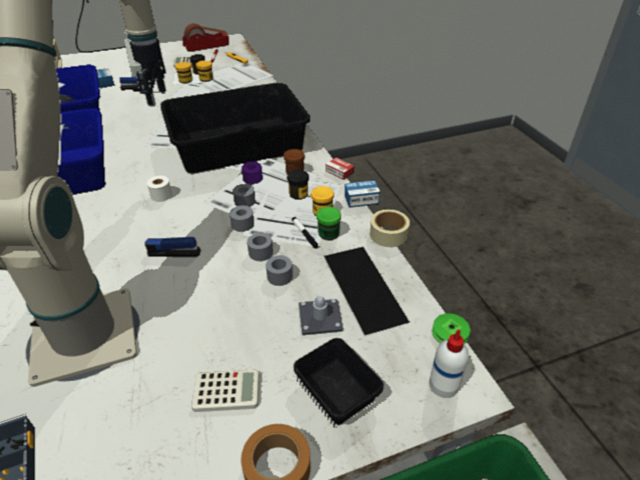

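The scene view shows four grey plinths at about (207,218), (214,242), (243,268) and (272,289). The purple look-alike is at (207,193). The tubs are black (260,197), yellow (290,210) and green (305,231), with a brown look-alike at (247,176). The gauge is at (330,322), the mat at (362,290) and the basket at (378,390).

```bash
python3 - <<'E'
from h import *
S={'purple':(207,189,44),'p1':(207,213,44),'p2':(214,237,44),'p3':(243,262,44),'p4':(272,284,44),'gauge':(330,312,67),'blk':(260,188,70),'yel':(290,201,70),'grn':(305,223,70),'brn':(247,168,70),'matL':(345,250,4),'matR':(415,311,4),'matB':(379,333,4),'matT':(311,264,4),'bas':(379,383,60),'spool':(458,310,22),'markA':(265,235,15),'markB':(299,256,15)}
for k,(u,v,z) in S.items(): print('sc',k,px2w('scene0.png',u,v,z))
D={'p1':(244,191,44),'p2':(241,213,44),'p3':(259,241,44),'p4':(279,265,44),'gauge':(319,298,67),'blk':(298,177,70),'yel':(323,193,70),'grn':(328,213,70),'matL':(363,248,4),'matR':(408,321,4),'matB':(369,331,4),'matT':(325,255,4),'bas':(338,370,60)}
for k,(u,v,z) in D.items(): print('sd',k,px2w('side0.png',u,v,z))
d=cv2.imread('pics/scene0.png')[160:340,170:420]
cv2.imwrite('pics/c0.png',cv2.resize(d,None,fx=3.2,fy=3.2,interpolation=cv2.INTER_CUBIC))
E
```

```text
sc purple [496.2 452.7  44. ]
sc p1 [446.2 348.6  44. ]
sc p2 [416.8 246.4  44. ]
sc p3 [431.7 120.8  44. ]
sc p4 [449.8  17.6  44. ]
sc gauge [ 495.1 -141.    67. ]
sc blk [605.9 328.2  70. ]
sc yel [639.5 225.5  70. ]
sc grn [618.1 124.   70. ]
sc brn [628.1 441.9  70. ]
sc matL [681.6  37.    4. ]
sc matR [ 680.9 -214.7    4. ]
sc matB [ 575.5 -210.6    4. ]
sc matT [581.   48.8   4. ]
sc bas [ 470.2 -319.6   60. ]
sc spool [ 746.  -278.4   22. ]
sc markA [540.4 203.3  15. ]
sc markB [567.2  81.5  15. ]
sd p1 [443.8 344.2  44. ]
sd p2 [412. 247.  44.]
sd p3 [427.4 118.1  44. ]
sd p4 [449.4  16.3  44. ]
sd gauge [ 495.1 -137.3   67. ]
sd blk [598.7 320.4  70. ]
sd yel [638.2 221.5  70. ]
sd grn [619.1 132.9  70. ]
sd matL [681.9  41.6   4. ]
sd matR [ 676.5 -218.1    4. ]
sd matB [ 583.3 -213.     4. ]
sd matT [579.9  51.3   4. ]
sd bas [ 467.4 -317.9   60. ]
```

View pics/c0.png

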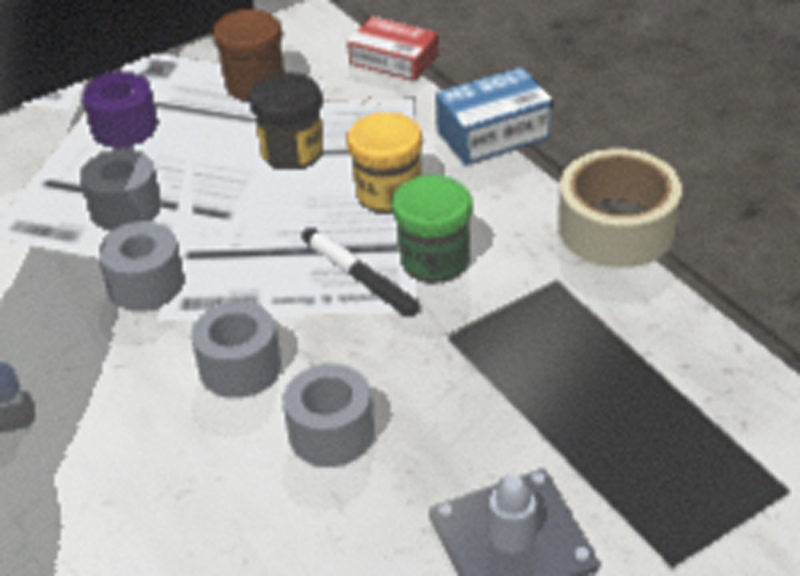

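View pics/wrist0.png

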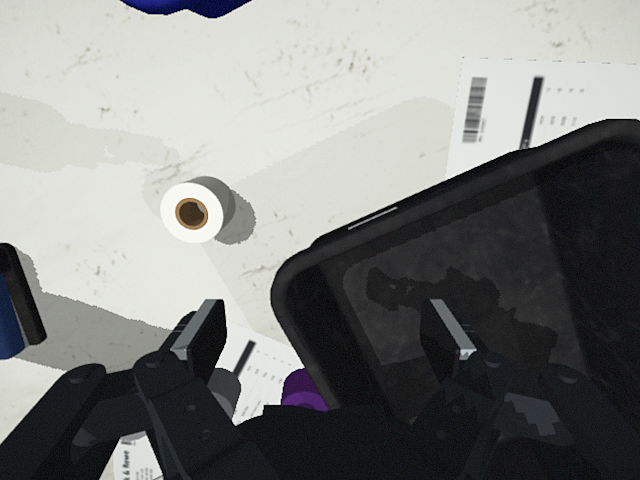

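The crop confirms four grey rings at crop (120,190), (142,265), (235,348) and (330,413). The purple one at (120,108) and the brown one at (248,55) are the look-alikes, so I leave them. The yellow (385,160), green (432,227) and black (287,120) lids are the real tubs. All four row places hold a plinth, so the white carton is absent. The wrist view shows only the roll and the bin; the fingers sit at the bottom and p1 shows at (225,390).

Next I move above plinth 1.

Emit:
send_rows(
  rows=[
    [[-25.7,-14.9,0,0,0,-0.436],[-25.7,-14.9,0,0,0,-0.436],[-25.7,-14.9,0,0,0,-0.436],[-25.7,-14.9,0,0,0,-0.436],[-25.7,-14.9,0,0,0,-0.436],[-25.7,-14.9,0,0,0,-0.436],[-25.7,-14.9,0,0,0,-0.436],[-25.7,-14.9,0,0,0,-0.436],[-25.7,-14.9,0,0,0,-0.436],[-25.7,-14.9,0,0,0,-0.436]],
  ],
)

```text
clock: 1.15
eef_pos: [443.3, 347.3, 303.8]
tool_rot: [3.141, -0.001, -3.138]
force: [-1.2, -0.4, -0.3]
width: 85.0
gripper_force: 0.0
```

```bash
python3 - <<'E'
from h import *
s=ctrl.read_state();print(s['eef_pos'],s['tool_rot'],s['force'])
shot('wrist','w1.png')
print(w2px('w1.png',[s['eef_pos'][0],s['eef_pos'][1],44]))
shot('scene','s1.png')
E
```

```text
[443.30332558 347.25978319 303.80830404] [ 3.14095112e+00 -6.53619237e-04 -3.13845405e+00] [-1.16357094 -0.42000859 -0.34781243]
[323.4 210.9]
```

View pics/w1.png

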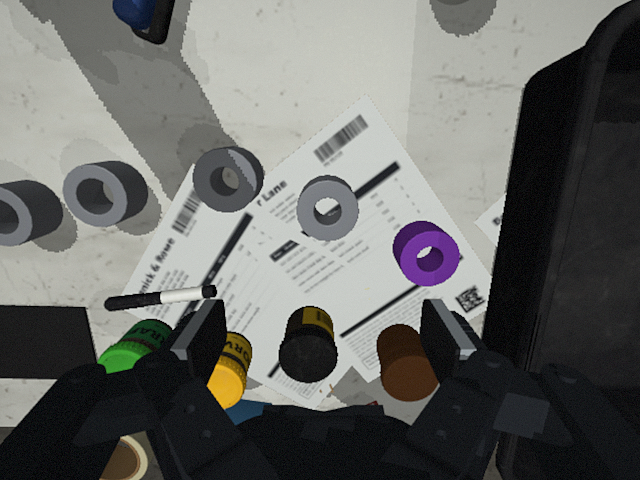

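The wrist view shows p1 at (328,207) with a small bore. The axis was predicted at (323,211), so p1 lies about 5 mm off. p2 is at (229,180), p3 at (105,195), p4 at (15,213). I descend and grip along y, then regrip along x, so the plinth is centred in the hand.

Emit:
send_rows(
  rows=[
    [[0.4,0.6,4,0,0,0],[0.4,0.6,9,0,0,0],[0.4,0.6,14,0,0,0],[0.4,0.6,18,0,0,0],[0.4,0.6,21,0,0,0],[0.4,0.6,22.4,0,0,0],[0.4,0.6,22.4,0,0,0],[0.4,0.6,22.4,0,0,0]],
  ],
)

```text
clock: 2.05
eef_pos: [440.8, 352.5, 80.8]
tool_rot: [3.141, 0.001, -3.141]
force: [0.5, -0.1, -0.4]
width: 85.6
gripper_force: 0.0
```

Emit:
send_rows(
  rows=[
    [[0,0,0,0,0,0],[0,0,0,0,0,0],[0,0,0,0,0,0],[0,0,0,0,0,0],[0,0,0,0,0,0],[0,0,0,0,0,0],[0,0,0,0,0,0],[0,0,0,0,0,0]],
  ],
  grip=255,
)

```text
clock: 2.85
eef_pos: [441.3, 352.5, 82.3]
tool_rot: [3.139, 0.003, -3.141]
force: [-2.0, 0.4, 8.6]
width: 63.4
gripper_force: 64.4
```

Emit:
send_rows(
  rows=[
    [[0,0,0,0,0,0],[0,0,0,0,0,0],[0,0,0,0,0,0],[0,0,0,0,0,0]],
  ],
  grip=0,
)

```text
clock: 3.25
eef_pos: [440.5, 351.7, 80.0]
tool_rot: [3.141, 0.0, -3.141]
force: [-0.5, 0.2, 0.0]
width: 85.4
gripper_force: 0.0
```

Emit:
send_rows(
  rows=[
    [[0,0,-0.6,0,0,0.15],[0,0,-0.6,0,0,0.3],[0,0,-0.6,0,0,0.45],[0,0,-0.6,0,0,0.6],[0,0,-0.6,0,0,0.75],[0,0,-0.6,0,0,0.9],[0,0,-0.6,0,0,1.05],[0,0,-0.6,0,0,1.2],[0,0,-0.6,0,0,1.35],[0,0,-0.6,0,0,1.5]],
  ],
)

```text
clock: 4.25
eef_pos: [440.3, 351.8, 85.8]
tool_rot: [-3.141, -0.0, 1.636]
force: [-1.0, 1.1, 0.4]
width: 85.5
gripper_force: 0.0
```

Emit:
send_rows(
  rows=[
    [[0,0,0,0,0,0.071],[0,0,0,0,0,0.071],[0,0,0,0,0,0.071]],
  ],
)

```text
clock: 4.55
eef_pos: [440.3, 351.8, 85.8]
tool_rot: [-3.141, 0.0, 1.573]
force: [-0.7, -0.3, 0.3]
width: 85.7
gripper_force: 0.0
```

Emit:
send_rows(
  rows=[
    [[0,0,0,0,0,0],[0,0,0,0,0,0],[0,0,0,0,0,0],[0,0,0,0,0,0],[0,0,0,0,0,0],[0,0,0,0,0,0],[0,0,0,0,0,0],[0,0,0,0,0,0]],
  ],
  grip=255,
)

```text
clock: 5.35
eef_pos: [440.8, 351.7, 86.3]
tool_rot: [3.141, -0.0, 1.571]
force: [-0.0, -0.5, 5.7]
width: 61.1
gripper_force: 66.3
```

Emit:
send_rows(
  rows=[
    [[0,0,-4,0,0,0],[0,0,-9,0,0,0],[0,0,-14,0,0,0],[-4,0.5,-18,0,0,0],[-9,1,-20,0,0,0],[-14,1.5,-21,0,0,0],[-19,2,-21.4,0,0,0],[-24,2.5,-21.4,0,0,0],[-28.9,3,-21.4,0,0,0],[-33.8,3.5,-21.4,0,0,0]],
  ],
)

```text
clock: 6.35
eef_pos: [473.8, 22.4, 299.7]
tool_rot: [-3.141, -0.0, 1.572]
force: [1.6, -0.2, -1.7]
width: 61.5
gripper_force: 66.3
```

Emit:
send_rows(
  rows=[
    [[-5,0.5,0,0,0,0],[-10,1,0,0,0,0],[-15,1.5,0,0,0,0],[-18,2,0,0,0,0],[-19,2,0,0,0,0],[-19,2,0,0,0,0],[-19,2,0,0,0,0]],
  ],
)

```text
clock: 7.05
eef_pos: [494.1, -164.2, 299.3]
tool_rot: [-3.14, -0.002, 1.572]
force: [0.7, -0.1, -1.1]
width: 61.4
gripper_force: 66.3
```

```bash
python3 - <<'E'
from h import *
s=ctrl.read_state();print(s['eef_pos'],s['tool_rot'],s['force'],s['width'])
shot('wrist','w2.png')
print([w2px('w2.png',p) for p in ([495,-139,67],[495,-139,12])])
E
```

```text
[ 494.07827025 -164.23224313  299.30199061] [-3.14011422e+00 -1.86160188e-03  1.57212418e+00] [ 0.69453209 -0.10202132 -1.11210947] 61.40390677934341
[array([324. , 190.8]), array([323.9, 181.9])]
```

View pics/w2.png

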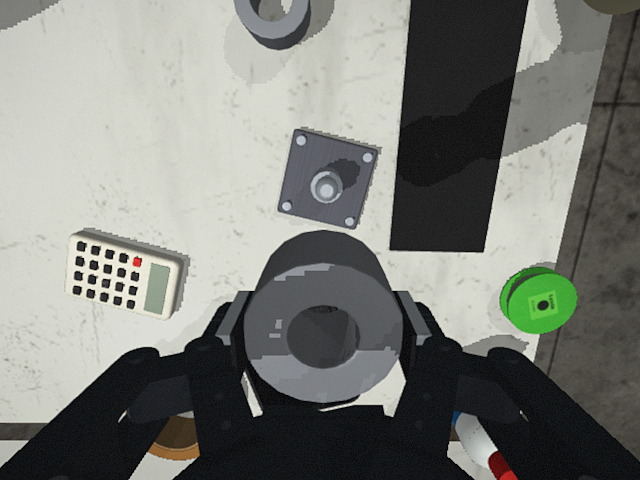

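```bash
python3 - <<'E'
from h import *
print(px2w('w2.png',326.5,181.7,14),px2w('w2.png',326,188,67))
p=load('w2.png')['p'][110:270,250:410,::-1]
q=load('w2.png')['p'][220:420,220:430,::-1]
cv2.imwrite('pics/c2.png',np.hstack([cv2.resize(p,(400,400),interpolation=2),cv2.resize(q,(400,400),interpolation=2)]))
s=ctrl.read_state()['eef_pos']
for h in (230,240,250): print(w2px('w2.png',[494.1,-164.2,h]))
E
```

```text
[ 497.8 -138.5   14. ] [ 496.8 -136.5   67. ]
[323.  305.4]
[323.  316.8]
[323.  329.8]
```

View pics/c2.png

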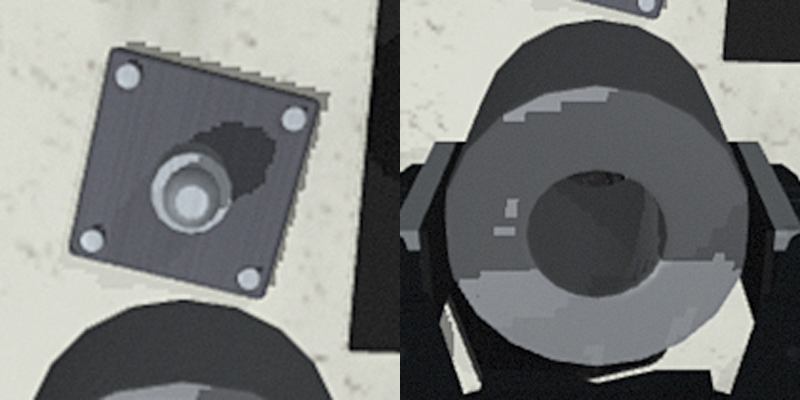

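```bash
python3 - <<'E'
from h import *
s=ctrl.read_state();print(s['eef_pos'],s['tool_rot'],s['qd'].round(3) if hasattr(s['qd'],'round') else s['qd'])
E
```

```text
[ 494.24704247 -163.75853802  299.41003652] [-3.14036103e+00 -1.85414513e-03  1.57329993e+00] [-0.011 -0.003  0.    -0.002  0.001 -0.003  0.002]
```

Emit:
send_rows(
  rows=[
    [[1.2,0.15,2,0,0,0],[2.4,0.3,5,0,0,0],[2.4,0.3,9,0,0,0],[2.4,0.3,12,0,0,0],[2.4,0.3,13,0,0,0],[2.4,0.3,13.4,0,0,0],[2.4,0.3,13.4,0,0,0],[2.4,0.3,13.4,0,0,0]],
  ],
)

```text
clock: 7.9
eef_pos: [498.2, -142.0, 167.2]
tool_rot: [3.139, 0.001, 1.571]
force: [0.3, 0.6, -1.2]
width: 61.5
gripper_force: 66.3
```

Emit:
send_rows(
  rows=[
    [[0,0,0.4,0,0,0],[0,0,0.8,0,0,0],[0,0,1.2,0,0,0],[0,0,1.5,0,0,0],[0,0,1.8,0,0,0],[0,0,2.0,0,0,0],[0,0,2.2,0,0,0],[0,0,2.2,0,0,0]],
  ],
)

```text
clock: 8.7
eef_pos: [497.2, -141.9, 143.6]
tool_rot: [-3.141, -0.0, 1.571]
force: [-0.3, -0.2, -0.6]
width: 61.2
gripper_force: 66.3
```

Emit:
send_rows(
  rows=[
    [[0,0,0.3,0,0,0],[0,0,0.5,0,0,0],[0,0,0.7,0,0,0],[0,0,0.8,0,0,0],[0,0,0.9,0,0,0],[0,0,1.0,0,0,0],[0,0,1.1,0,0,0],[0,0,1.2,0,0,0],[0,0,1.3,0,0,0],[0,0,1.3,0,0,0]],
  ],
)

```text
clock: 9.7
eef_pos: [497.3, -142.3, 134.0]
tool_rot: [3.14, -0.002, 1.57]
force: [-6.4, 2.1, 31.0]
width: 61.5
gripper_force: 70.8
```

Plinth 1 hung up on the step: TCP stopped at z = 134, as predicted for a 28 mm bore. It goes in the basket, so I raise it and measure the basket rim.

Emit:
send_rows(
  rows=[
    [[0,0,-1,0,0,0],[0,0,-3,0,0,0],[0,0,-6,0,0,0],[0,0,-10,0,0,0],[0,0,-13,0,0,0],[0,0,-15,0,0,0],[0,0,-15,0,0,0]],
  ],
)

```text
clock: 10.4
eef_pos: [498.7, -142.5, 283.5]
tool_rot: [3.136, 0.001, 1.571]
force: [0.3, -0.3, -0.7]
width: 61.2
gripper_force: 66.4
```

```bash
python3 - <<'E'
from h import *
s=ctrl.read_state();print(s['eef_pos'],s['tool_rot'],s['force'])
shot('side','sd2.png');shot('scene','sc2.png')
a=cv2.imread('pics/sd2.png')[325:430,270:410];b=cv2.imread('pics/sc2.png')[335:440,310:450]
cv2.imwrite('pics/c3.png',np.hstack([cv2.resize(a,(400,300),interpolation=2),cv2.resize(b,(400,300),interpolation=2)]))
E
```

```text
[ 498.72695133 -142.49484177  283.45754904] [3.13588827e+00 1.19772888e-03 1.57094739e+00] [ 0.345762   -0.25855685 -0.67378984]
```

View pics/c3.png

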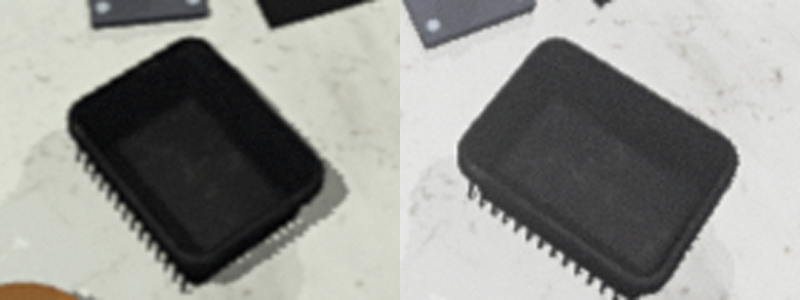

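```bash
python3 - <<'E'
from h import *
C=np.array([px2w('sc2.png',310+(x-400)*.35,335+y*.35,60) for x,y in((455,152),(555,32),(745,158),(645,295))])
D=np.array([px2w('sd2.png',270+x*.35,325+y*.35,60) for x,y in((62,118),(190,32),(328,165),(195,270))])
for Q in(C,D):
    print(Q.tolist(),Q.mean(0)); e=np.diff(np.vstack([Q,Q[:1]]),axis=0)[:,:2]
    print(np.hypot(*e.T).round(),np.degrees(np.arctan2(e[:,1],e[:,0])).round(1))
E
```

```text
[[391.6, -273.5, 60.0], [500.5, -243.8, 60.0], [534.6, -385.7, 60.0], [424.8, -410.3, 60.0]] [ 462.875 -328.325   60.   ]
[113. 146. 113. 141.] [  15.3  -76.5 -167.4  103.6]
[[387.5, -278.6, 60.0], [494.5, -241.9, 60.0], [538.6, -374.8, 60.0], [430.0, -412.8, 60.0]] [ 462.65  -327.025   60.   ]
[113. 140. 115. 141.] [  18.9  -71.6 -160.7  107.6]
```

Emit:
send_rows(
  rows=[
    [[-4,-1,0,0,0,0.14],[-8,-2,0,0,0,0.28],[-12,-3,0,0,0,0.42],[-16,-3.6,0,0,0,0.56],[-18.5,-3.6,0,0,0,0.7],[-18.5,-3.6,0,0,0,0.84],[-18.5,-3.6,2,0,0,0.98],[-18.5,-3.6,5,0,0,1.12],[-18.5,-3.6,8,0,0,1.29],[-18.5,-3.6,8,0,0,1.29]],
  ],
)

```text
clock: 11.5
eef_pos: [459.1, -324.4, 195.6]
tool_rot: [-3.134, 0.007, 0.279]
force: [0.1, 0.5, -1.8]
width: 61.0
gripper_force: 66.2
```

Emit:
send_rows(
  rows=[
    [[0,0,0,0,0,0],[0,0,0,0,0,0]],
  ],
)

```text
clock: 11.7
eef_pos: [461.6, -327.7, 201.8]
tool_rot: [3.14, -0.0, 0.283]
force: [-0.4, -0.1, -0.5]
width: 61.3
gripper_force: 66.2
```

```bash
python3 - <<'E'
from h import *
s=ctrl.read_state();print(s['eef_pos'],s['tool_rot'],s['force'])
shot('side','sd3.png');shot('wrist','w3.png')
a=cv2.imread('pics/sd3.png')[240:440,200:467];b=cv2.imread('pics/w3.png')
cv2.imwrite('pics/c4.png',np.hstack([cv2.resize(a,(400,300),interpolation=2),cv2.resize(b,(400,300),interpolation=3)]))
E
```

```text
[ 461.57831379 -327.66244098  201.75878497] [ 3.14018037e+00 -4.72099708e-04  2.82863546e-01] [-0.41615115 -0.10578224 -0.48766575]
```

View pics/c4.png

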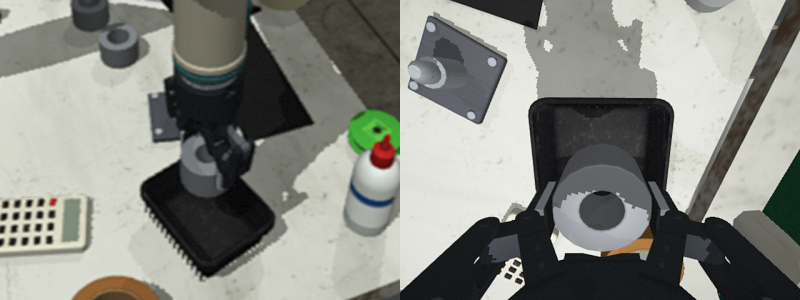

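The wrist view shows the basket square with the fingers and centred under the plinth, rim columns 530–672 in the half-scale crop. I lower and release.

Emit:
send_rows(
  rows=[
    [[0,0,3,0,0,0],[0,0,6,0,0,0],[0,0,8,0,0,0],[0,0,9.5,0,0,0],[0,0,10.5,0,0,0],[0,0,11.1,0,0,0],[0,0,11.1,0,0,0]],
  ],
)

```text
clock: 12.5
eef_pos: [461.4, -327.0, 89.8]
tool_rot: [-3.142, -0.0, 0.281]
force: [0.3, 0.4, -0.5]
width: 61.4
gripper_force: 66.4
```

Emit:
send_rows(
  rows=[
    [[0,0,0,0,0,0],[0,0,0,0,0,0],[0,0,0,0,0,0],[0,0,0,0,0,0]],
  ],
  grip=45,
)

```text
clock: 12.9
eef_pos: [461.6, -327.1, 90.4]
tool_rot: [3.141, -0.001, 0.281]
force: [-0.1, 0.2, -0.4]
width: 70.3
gripper_force: 0.0
```

Emit:
send_rows(
  rows=[
    [[0,0,-2,0,0,0],[0,0,-5,0,0,0],[0,0,-9,0,0,0],[0,0,-14,0,0,0],[0,0,-18,0,0,0],[0,0,-20.5,0,0,0],[0,0,-20.5,0,0,0]],
  ],
)

```text
clock: 13.6
eef_pos: [462.3, -328.5, 298.8]
tool_rot: [3.136, -0.005, 0.281]
force: [0.5, -0.4, 0.2]
width: 70.6
gripper_force: 0.0
```

```bash
python3 - <<'E'
from h import *
s=ctrl.read_state();print(s['eef_pos'],s['tool_rot'],s['force'],s['width'])
shot('side','sd4.png');shot('wrist','w4.png');shot('scene','sc4.png')
a=cv2.imread('pics/sd4.png');b=cv2.imread('pics/w4.png')
cv2.imwrite('pics/c5.png',np.hstack([cv2.resize(a,(400,300),interpolation=3),cv2.resize(b,(400,300),interpolation=3)]))
E
```

```text
[ 462.33717888 -328.45712297  298.78303372] [ 3.13599963 -0.00467191  0.28083994] [ 0.50683837 -0.42279062  0.23600003] 70.59403765122025
```

View pics/c5.png

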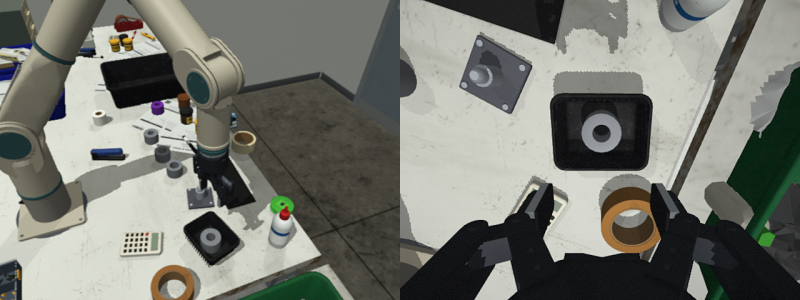

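The basket now holds plinth 1, upright in the middle: crop (211,237) in the side half and (601,131) in the wrist half. I check the other plinths for movement by template matching.

```bash
cat >> h.py <<'E'
REF={'side':{'p2':(241,213,44),'p3':(259,241,44),'p4':(279,265,44),'blk':(298,177,70),'yel':(323,193,70),'grn':(328,213,70),'bas':(338,370,60)},
'scene':{'p2':(214,237,44),'p3':(243,262,44),'p4':(272,284,44),'blk':(260,188,70),'yel':(290,201,70),'grn':(305,223,70),'bas':(379,383,60)}}
def track(fn,cam,names):
    a=load(cam+'0.png')['p'];b=load(fn)['p']
    for n in names:
        u,v,z=REF[cam][n];r=12 if n!='bas' else 40;w=r+24
        t=a[v-r:v+r+1,u-r:u+r+1];m=cv2.matchTemplate(b[v-w:v+w+1,u-w:u+w+1],t,cv2.TM_CCOEFF_NORMED)
        _,mx,_,l=cv2.minMaxLoc(m);print(cam,n,round(mx,2),(l[0]-24,l[1]-24))
E
python3 - <<'E'
from h import *
for c,f in(('side','sd4.png'),('scene','sc4.png')): track(f,c,['p2','p3','p4','blk','yel','grn'])
print('w1 p1',px2w('w1.png',328,207,44),'p2',px2w('w1.png',225,178,44),'p3',px2w('w1.png',97,190,44))
print('basket ring',px2w('w4.png',321.6,208,46))
E
```

```text
side p2 0.48 (1, -2)
side p3 0.9 (0, 0)
side p4 0.86 (0, 0)
side blk 1.0 (0, 0)
side yel 0.43 (-24, 21)
side grn 0.31 (-3, -2)
scene p2 0.48 (-1, -24)
scene p3 0.91 (0, 0)
scene p4 0.84 (0, 0)
scene blk 1.0 (0, 0)
scene yel 1.0 (0, 0)
scene grn 0.85 (0, 0)
w1 p1 [439.3 351.8  44. ] p2 [410.6 251.3  44. ] p3 [422.5 124.2  44. ]
basket ring [ 467.8 -325.5   46. ]
```

Emit:
send_rows(
  rows=[
    [[0.9,-4.6,0,0,0,0.03],[1.8,-9.2,0,0,0,0.06],[2.7,-13.8,0,0,0,0.09],[3.6,-18.4,0,0,0,0.12],[4.5,-23,0,0,0,0.15],[5.4,-27.6,0,0,0,0.18],[6.3,-32.2,0,0,0,0.21],[7.2,-36.8,0,0,0,0.24],[8.1,-41.4,0,0,0,0.26],[8.9,-46,0,0,0,0.28]],
  ],
  grip=0,
)

```text
clock: 14.75
eef_pos: [418.3, 141.6, 293.8]
tool_rot: [3.14, 0.002, -0.0]
force: [1.3, 0.7, -0.0]
width: 85.5
gripper_force: 0.0
```

Emit:
send_rows(
  rows=[
    [[0,0,0,0,0,0],[0,0,0,0,0,0]],
  ],
)

```text
clock: 14.95
eef_pos: [418.5, 140.7, 293.7]
tool_rot: [3.139, 0.002, 0.004]
force: [0.4, -0.2, -0.0]
width: 85.3
gripper_force: 0.0
```

Emit:
send_rows(
  rows=[
    [[-0.3,-4,0,0,0,0],[-0.6,-8,0,0,0,0],[-0.8,-10.5,0,0,0,0],[-0.8,-11.1,0,0,0,0],[-0.8,-11.1,0,0,0,0]],
  ],
)

```text
clock: 15.45
eef_pos: [411.6, 249.6, 294.4]
tool_rot: [3.14, 0.0, -0.0]
force: [0.4, -0.8, 0.7]
width: 85.4
gripper_force: 0.0
```

```bash
cat >> h.py <<'E'
def ring(fn,x,y,z=44,R0=32,half=70,s=2):
    d=load(fn);c=[(x-half,y-half),(x+half,y-half),(x+half,y+half),(x-half,y+half)]
    src=np.float32([w2px(fn,[a,b,z]) for a,b in c]);n=2*half*s
    H=cv2.getPerspectiveTransform(src,np.float32([[0,0],[n,0],[n,n],[0,n]]))
    o=cv2.warpPerspective(d['p'],H,(n,n));g=cv2.medianBlur(cv2.cvtColor(o,cv2.COLOR_RGB2GRAY),5)
    res=[]
    for lo,hi in((R0-2,R0+2),(12,20)):
        k=cv2.HoughCircles(g,cv2.HOUGH_GRADIENT,1,20,param1=80,param2=14,minRadius=int(lo*s),maxRadius=int(hi*s))
        if k is not None: res.append([(round(x-half+a/s,1),round(y-half+b/s,1),round(r/s,1)) for a,b,r in k[0][:3]])
    return res,o
E
python3 - <<'E'
from h import *
s=ctrl.read_state();print(s['eef_pos'],s['tool_rot'])
shot('wrist','w5.png')
print(ring('w1.png',440,352)[0]);print(ring('w4.png',463,-327,46)[0])
r,o=ring('w5.png',410,251);print(r)
cv2.imwrite('pics/o5.png',np.hstack([o,ring('w4.png',463,-327,46)[1]])[:,:,::-1])
E
```

```text
[411.60397168 249.59783862 294.44488999] [ 3.14011764e+00  2.71623859e-04 -2.02761811e-04]
[[(np.float32(443.8), np.float32(350.8), np.float32(31.5))], [(np.float32(443.8), np.float32(351.2), np.float32(13.8)), (np.float32(416.2), np.float32(306.8), np.float32(19.2)), (np.float32(462.8), np.float32(323.2), np.float32(19.7))]]
[[(np.float32(462.2), np.float32(-327.2), np.float32(31.6))], [(np.float32(462.8), np.float32(-327.8), np.float32(14.1)), (np.float32(472.8), np.float32(-324.8), np.float32(13.2)), (np.float32(517.8), np.float32(-371.8), np.float32(14.4))]]
[[(np.float32(413.2), np.float32(250.2), np.float32(32.0))], [(np.float32(413.8), np.float32(250.2), np.float32(14.6)), (np.float32(445.8), np.float32(287.8), np.float32(18.6)), (np.float32(423.8), np.float32(249.8), np.float32(13.3))]]
```

Emit:
send_rows(
  rows=[
    [[0.2,-0.1,4,0,0,0],[0.2,-0.1,9,0,0,0],[0.2,-0.1,14,0,0,0],[0.2,-0.1,18,0,0,0],[0.2,-0.1,20,0,0,0],[0.2,-0.1,20.8,0,0,0],[0.2,-0.1,20.8,0,0,0]],
  ],
)

```text
clock: 16.2
eef_pos: [413.7, 248.9, 86.5]
tool_rot: [3.14, 0.001, -0.004]
force: [-0.4, 0.5, 0.4]
width: 85.6
gripper_force: 0.0
```

Emit:
send_rows(
  rows=[
    [[0,0,0,0,0,0],[0,0,0,0,0,0],[0,0,0,0,0,0],[0,0,0,0,0,0],[0,0,0,0,0,0],[0,0,0,0,0,0],[0,0,0,0,0,0]],
  ],
  grip=255,
)

```text
clock: 16.9
eef_pos: [414.1, 250.9, 88.2]
tool_rot: [3.141, -0.003, 0.0]
force: [0.4, -2.5, 5.0]
width: 61.3
gripper_force: 65.0
```

Emit:
send_rows(
  rows=[
    [[0,0,0,0,0,0],[0,0,0,0,0,0],[0,0,0,0,0,0],[0,0,0,0,0,0]],
  ],
  grip=0,
)

```text
clock: 17.3
eef_pos: [413.3, 251.9, 86.9]
tool_rot: [-3.142, -0.0, 0.001]
force: [0.5, -0.2, 1.3]
width: 85.2
gripper_force: 0.0
```

Emit:
send_rows(
  rows=[
    [[0,0,0,0,0,-0.15],[0,0,0,0,0,-0.3],[0,0,0,0,0,-0.45],[0,0,0,0,0,-0.6],[0,0,0,0,0,-0.75],[0,0,0,0,0,-0.9],[0,0,0,0,0,-1.05],[0,0,0,0,0,-1.2],[0,0,0,0,0,-1.35],[0,0,0,0,0,-1.5]],
  ],
)

```text
clock: 18.3
eef_pos: [413.4, 251.6, 86.9]
tool_rot: [-3.142, 0.0, 1.507]
force: [0.2, -0.3, -0.2]
width: 85.2
gripper_force: 0.0
```

Emit:
send_rows(
  rows=[
    [[0,0,0,0,0,-0.071],[0,0,0,0,0,-0.071],[0,0,0,0,0,-0.071]],
  ],
)

```text
clock: 18.6
eef_pos: [413.4, 251.6, 86.9]
tool_rot: [-3.142, 0.0, 1.57]
force: [0.5, 0.9, 0.3]
width: 85.7
gripper_force: 0.0
```

Emit:
send_rows(
  rows=[
    [[0,0,0,0,0,0],[0,0,0,0,0,0],[0,0,0,0,0,0],[0,0,0,0,0,0],[0,0,0,0,0,0],[0,0,0,0,0,0],[0,0,0,0,0,0],[0,0,0,0,0,0]],
  ],
  grip=255,
)

```text
clock: 19.4
eef_pos: [413.3, 251.7, 87.6]
tool_rot: [3.141, -0.0, 1.571]
force: [-0.8, -0.6, 9.2]
width: 62.8
gripper_force: 63.7
```

Emit:
send_rows(
  rows=[
    [[0,0,-4,0,0,0],[0,0,-8,0,0,0],[-3,0.6,-11.3,0,0,0],[-6.5,1.4,-11.3,0,0,0],[-10,2.2,-11.3,0,0,0],[-14,3,-11.3,0,0,0],[-18,3.8,-11.3,0,0,0],[-22,4.6,-11.3,0,0,0],[-26,5.4,-11.3,0,0,0],[-30,6.3,-11.3,0,0,0]],
  ],
)

```text
clock: 20.4
eef_pos: [476.4, -49.7, 199.8]
tool_rot: [-3.141, -0.0, 1.571]
force: [1.0, -0.2, -0.7]
width: 63.1
gripper_force: 66.2
```

Emit:
send_rows(
  rows=[
    [[-4,0.9,0,0,0,0],[-7.5,1.7,0,0,0,0],[-9.3,2.1,0,0,0,0],[-9.3,2.1,0,0,0,0],[-9.3,2.1,0,0,0,0],[-9.3,2.1,0,0,0,0]],
  ],
)

```text
clock: 21.0
eef_pos: [497.4, -139.5, 199.6]
tool_rot: [-3.14, -0.001, 1.574]
force: [0.0, 0.4, -0.9]
width: 62.7
gripper_force: 66.2
```

```bash
python3 - <<'E'
from h import *
s=ctrl.read_state();print(s['eef_pos'],s['tool_rot'])
for f in('w4.png','w2.png'):
  for z,lo,hi in((48,14,18),(67,5,11)):
    r,o=ring(f,497,-140,z,16 if z==48 else 8,half=40,s=4);print(f,z,r)
E
```

```text
[ 497.3555239  -139.52115545  199.62059826] [-3.14045591e+00 -1.35535868e-03  1.57350483e+00]
w4.png 48 [[(np.float32(497.4), np.float32(-139.1), np.float32(15.3))], [(np.float32(497.4), np.float32(-139.1), np.float32(15.3)), (np.float32(500.1), np.float32(-134.9), np.float32(15.2))]]
w4.png 67 [[(np.float32(497.6), np.float32(-138.9), np.float32(6.1)), (np.float32(499.9), np.float32(-151.4), np.float32(7.8))], [(np.float32(500.1), np.float32(-149.1), np.float32(14.4)), (np.float32(503.6), np.float32(-144.6), np.float32(15.6)), (np.float32(496.6), np.float32(-144.9), np.float32(19.3))]]
w2.png 48 [[(np.float32(497.1), np.float32(-138.9), np.float32(15.2))], [(np.float32(497.1), np.float32(-138.6), np.float32(15.3)), (np.float32(517.9), np.float32(-153.6), np.float32(14.8))]]
w2.png 67 [[(np.float32(497.4), np.float32(-138.6), np.float32(6.3)), (np.float32(515.4), np.float32(-169.4), np.float32(7.6))], [(np.float32(496.9), np.float32(-135.6), np.float32(14.2)), (np.float32(512.6), np.float32(-156.4), np.float32(16.3)), (np.float32(502.1), np.float32(-133.9), np.float32(12.8))]]
```

The gauge measures (497.4, −139.0) from two views. I lower plinth 2.

Emit:
send_rows(
  rows=[
    [[0,0,2.5,0,0,0],[0,0,4,0,0,0],[0,0,4.6,0,0,0],[0,0,5,0,0,0],[0,0,5.4,0,0,0],[0,0,5.8,0,0,0],[0,0,6.2,0,0,0],[0,0,6.5,0,0,0],[0,0,6.7,0,0,0],[0,0,6.8,0,0,0]],
  ],
)

```text
clock: 22.0
eef_pos: [497.6, -141.4, 135.0]
tool_rot: [3.14, -0.001, 1.571]
force: [-8.4, 3.1, 42.9]
width: 62.7
gripper_force: 70.1
```

Emit:
send_rows(
  rows=[
    [[0,0,0.1,0,0,0],[0,0,0.2,0,0,0],[0,0,0.3,0,0,0],[0,0,0.3,0,0,0]],
  ],
)

```text
clock: 22.4
eef_pos: [497.7, -142.0, 134.2]
tool_rot: [3.138, -0.001, 1.571]
force: [-11.4, 3.6, 55.0]
width: 62.9
gripper_force: 72.3
```

Plinth 2 hangs up too (TCP 134), so it goes in the basket on top of plinth 1. I raise it and check that the basket has stayed put.

Emit:
send_rows(
  rows=[
    [[0,0,-1.5,0,0,0],[0,0,-4,0,0,0],[0,0,-8,0,0,0],[0,0,-11,0,0,0],[0,0,-13,0,0,0],[0,0,-13,0,0,0]],
  ],
)

```text
clock: 23.0
eef_pos: [499.4, -142.2, 261.7]
tool_rot: [3.135, 0.002, 1.571]
force: [0.7, -0.4, -0.0]
width: 62.8
gripper_force: 68.2
```

Emit:
send_rows(
  rows=[
    [[-4,-1,0,0,0,0.14],[-8,-2,0,0,0,0.28],[-12,-3,0,0,0,0.42],[-16,-3.5,0,0,0,0.56],[-18.6,-3.5,0,0,0,0.7],[-18.6,-3.5,0,0,0,0.84],[-18.6,-3.5,0,0,0,0.98],[-18.6,-3.5,0,0,0,1.12],[-18.6,-3.5,0,0,0,1.29],[-18.6,-3.5,0,0,0,1.29]],
  ],
)

```text
clock: 24.0
eef_pos: [462.6, -327.1, 257.6]
tool_rot: [-3.141, 0.002, 0.28]
force: [0.9, -0.1, -0.8]
width: 62.7
gripper_force: 68.3
```

```bash
python3 - <<'E'
from h import *
s=ctrl.read_state();print(s['eef_pos'],s['tool_rot'])
shot('side','sd6.png');shot('wrist','w6.png');shot('scene','sc6.png')
for c,f in(('side','sd6.png'),('scene','sc6.png')): track(f,c,['p3','p4','blk','yel','grn'])
for c in('side','scene'):
    a=load(('sd4' if c=='side' else 'sc4')+'.png')['p'];b=load(('sd6' if c=='side' else 'sc6')+'.png')['p']
    u,v=(310,385) if c=='side' else (370,420)
    t=a[v-14:v+30,u-25:u+25];m=cv2.matchTemplate(b[v-34:v+50,u-45:u+45],t,5);print(c,cv2.minMaxLoc(m)[1::2])
E
```

```text
[ 462.58755921 -327.13798935  257.60477177] [-3.14114559e+00  1.99684841e-03  2.80226373e-01]
side p3 0.89 (0, 0)
side p4 0.83 (0, 0)
side blk 0.64 (0, 8)
side yel 0.35 (24, -24)
side grn 0.24 (-1, 11)
scene p3 0.92 (0, 0)
scene p4 0.75 (0, 0)
scene blk 1.0 (0, 0)
scene yel 1.0 (0, 0)
scene grn 0.89 (0, 0)
side (0.999742865562439, (20, 20))
scene (0.9991059303283691, (20, 20))
```

Emit:
send_rows(
  rows=[
    [[-0.1,0,3,0,0,0],[-0.1,0,7,0,0,0],[-0.1,0,10,0,0,0],[-0.1,0,11.5,0,0,0],[-0.1,0,12.2,0,0,0],[-0.1,0,12.3,0,0,0],[-0.1,0,12.4,0,0,0],[-0.1,0,12.4,0,0,0]],
  ],
)

```text
clock: 24.95
eef_pos: [462.5, -328.0, 136.0]
tool_rot: [3.14, -0.001, 0.282]
force: [0.4, -0.1, -0.0]
width: 63.2
gripper_force: 68.2
```

Emit:
send_rows(
  rows=[
    [[0,0,0,0,0,0],[0,0,0,0,0,0],[0,0,0,0,0,0],[0,0,0,0,0,0]],
  ],
  grip=45,
)

```text
clock: 25.35
eef_pos: [462.0, -327.5, 135.1]
tool_rot: [3.141, -0.0, 0.282]
force: [-1.5, -0.2, -1.0]
width: 70.5
gripper_force: 0.0
```

Emit:
send_rows(
  rows=[
    [[0,0,-2,0,0,0],[0,0,-5,0,0,0],[0,0,-9,0,0,0],[0,0,-13,0,0,0],[0,0,-16,0,0,0],[0,0,-16,0,0,0]],
  ],
)

```text
clock: 25.95
eef_pos: [463.1, -329.4, 299.1]
tool_rot: [3.135, -0.005, 0.282]
force: [0.7, -1.0, -0.1]
width: 69.9
gripper_force: 0.0
```

```bash
python3 - <<'E'
from h import *
s=ctrl.read_state();print(s['eef_pos'],s['tool_rot'])
shot('wrist','w7.png');shot('side','sd7.png')
print(ring('w7.png',462,-327,90)[0],w2px('w7.png',[462,-327,90]))
track('sd7.png','side',['p3','p4'])
E
```

```text
[ 463.1139746  -329.35241746  299.08716638] [ 3.13528288 -0.00494191  0.28175715]
[[(np.float32(462.2), np.float32(-328.8), np.float32(31.0))], [(np.float32(462.2), np.float32(-328.2), np.float32(14.0)), (np.float32(479.8), np.float32(-320.2), np.float32(19.7)), (np.float32(424.2), np.float32(-287.8), np.float32(18.6))]] [317.8 226.7]
side p3 0.88 (0, 0)
side p4 0.85 (0, 0)
```

Emit:
send_rows(
  rows=[
    [[0.9,-4.4,0,0,0,0.03],[1.8,-8.8,0,0,0,0.06],[2.7,-13.2,0,0,0,0.09],[3.6,-17.6,0,0,0,0.12],[4.5,-22,0,0,0,0.15],[5.4,-26.4,0,0,0,0.18],[6.3,-30.8,0,0,0,0.21],[7.2,-35.2,0,0,0,0.24],[8.1,-39.8,0,0,0,0.26],[9.1,-44.2,0,0,0,0.28]],
  ],
  grip=0,
)

```text
clock: 27.05
eef_pos: [425.0, 124.3, 293.7]
tool_rot: [3.141, 0.003, 0.001]
force: [1.2, 0.5, 0.1]
width: 85.3
gripper_force: 0.0
```

Emit:
send_rows(
  rows=[
    [[0,0,0,0,0,0],[0,0,0,0,0,0],[0,0,0,0,0,0]],
  ],
)

```text
clock: 27.35
eef_pos: [426.1, 121.1, 294.4]
tool_rot: [3.14, 0.001, -0.0]
force: [0.6, 0.3, 0.5]
width: 85.3
gripper_force: 0.0
```

```bash
python3 - <<'E'
from h import *
s=ctrl.read_state();print(s['eef_pos'],s['tool_rot'])
shot('wrist','w8.png')
print(ring('w8.png',425,124)[0],ring('w8.png',447,20)[0])
E
```

```text
[426.10340598 121.06518034 294.38370962] [ 3.14030507e+00  1.01597129e-03 -2.25105617e-05]
[[(np.float32(429.2), np.float32(119.8), np.float32(31.0))], [(np.float32(429.2), np.float32(119.8), np.float32(18.2)), (np.float32(464.2), np.float32(181.8), np.float32(13.0)), (np.float32(439.2), np.float32(118.8), np.float32(17.2))]] [[(np.float32(450.8), np.float32(20.8), np.float32(32.0)), (np.float32(471.2), np.float32(40.8), np.float32(32.6)), (np.float32(452.8), np.float32(31.2), np.float32(31.4))], [(np.float32(449.8), np.float32(20.2), np.float32(18.6)), (np.float32(457.8), np.float32(32.8), np.float32(16.9))]]
```

p3 is at (429.2, 119.8) and p4 at (450, 20.5). Both look to have the 36 mm bore, and the pin will tell.

Emit:
send_rows(
  rows=[
    [[0.3,0.1,4,0,0,0],[0.3,0.1,9,0,0,0],[0.3,0.1,14,0,0,0],[0.3,0.1,18,0,0,0],[0.3,0.1,20,0,0,0],[0.3,0.1,20.8,0,0,0],[0.3,0.1,20.8,0,0,0]],
  ],
)

```text
clock: 28.1
eef_pos: [429.4, 119.2, 86.0]
tool_rot: [3.141, 0.002, -0.003]
force: [-0.1, 0.1, -0.1]
width: 85.6
gripper_force: 0.0
```

Emit:
send_rows(
  rows=[
    [[0,0,0,0,0,0],[0,0,0,0,0,0],[0,0,0,0,0,0],[0,0,0,0,0,0],[0,0,0,0,0,0],[0,0,0,0,0,0],[0,0,0,0,0,0]],
  ],
  grip=255,
)

```text
clock: 28.8
eef_pos: [430.0, 120.5, 88.1]
tool_rot: [3.14, -0.003, 0.001]
force: [-0.6, -2.2, 6.0]
width: 62.2
gripper_force: 64.3
```

Emit:
send_rows(
  rows=[
    [[0,0,0,0,0,0],[0,0,0,0,0,0],[0,0,0,0,0,0],[0,0,0,0,0,0]],
  ],
  grip=0,
)

```text
clock: 29.2
eef_pos: [429.5, 121.5, 87.0]
tool_rot: [-3.141, -0.0, 0.002]
force: [-1.1, 0.8, -0.0]
width: 85.7
gripper_force: 0.0
```

Emit:
send_rows(
  rows=[
    [[0,0,0,0,0,-0.15],[0,0,0,0,0,-0.3],[0,0,0,0,0,-0.45],[0,0,0,0,0,-0.6],[0,0,0,0,0,-0.75],[0,0,0,0,0,-0.9],[0,0,0,0,0,-1.05],[0,0,0,0,0,-1.2],[0,0,0,0,0,-1.35],[0,0,0,0,0,-1.5]],
  ],
)

```text
clock: 30.2
eef_pos: [429.5, 121.3, 86.8]
tool_rot: [-3.141, -0.0, 1.508]
force: [-0.1, -0.4, -0.5]
width: 85.4
gripper_force: 0.0
```

Emit:
send_rows(
  rows=[
    [[0,0,0,0,0,-0.071],[0,0,0,0,0,-0.071],[0,0,0,0,0,-0.071]],
  ],
)

```text
clock: 30.5
eef_pos: [429.4, 121.3, 86.9]
tool_rot: [-3.141, 0.0, 1.571]
force: [-0.1, -0.6, 1.1]
width: 85.1
gripper_force: 0.0
```

Emit:
send_rows(
  rows=[
    [[0,0,0,0,0,0],[0,0,0,0,0,0],[0,0,0,0,0,0],[0,0,0,0,0,0],[0,0,0,0,0,0],[0,0,0,0,0,0],[0,0,0,0,0,0],[0,0,0,0,0,0]],
  ],
  grip=255,
)

```text
clock: 31.3
eef_pos: [429.4, 121.3, 87.6]
tool_rot: [3.141, -0.001, 1.571]
force: [-0.2, 0.4, 9.1]
width: 62.9
gripper_force: 63.5
```

Emit:
send_rows(
  rows=[
    [[0,0,-4,0,0,0],[0,0,-8,0,0,0],[-3,0.8,-9,0,0,0],[-7,1.8,-9,0,0,0],[-11,2.9,-9,0,0,0],[-15,3.9,-9,0,0,0],[-19,5,-9,0,0,0],[-23,6,-9,0,0,0],[-25.5,6.7,-9,0,0,0],[-26,6.8,-9,0,0,0]],
  ],
)

```text
clock: 32.3
eef_pos: [498.4, -142.9, 177.2]
tool_rot: [3.14, 0.003, 1.567]
force: [-0.4, 0.6, -0.9]
width: 62.5
gripper_force: 66.4
```

Emit:
send_rows(
  rows=[
    [[0,0,0.5,0,0,0],[0,0,0.8,0,0,0],[0,0,0.8,0,0,0],[0,0,0.8,0,0,0]],
  ],
)

```text
clock: 32.7
eef_pos: [497.8, -137.1, 168.6]
tool_rot: [-3.141, -0.001, 1.575]
force: [0.5, -0.0, -0.9]
width: 62.7
gripper_force: 66.4
```

Emit:
send_rows(
  rows=[
    [[-0.1,0,1,0,0,0],[-0.1,0,1.8,0,0,0],[-0.1,0,2.3,0,0,0],[-0.1,0,2.7,0,0,0],[-0.1,0,2.7,0,0,0],[-0.1,0,2.7,0,0,0]],
  ],
)

```text
clock: 33.3
eef_pos: [498.0, -139.7, 141.8]
tool_rot: [-3.141, 0.0, 1.573]
force: [-0.1, -0.3, -0.4]
width: 62.5
gripper_force: 66.4
```

Emit:
send_rows(
  rows=[
    [[0.05,-0.05,0.3,0,0,0],[0.05,-0.05,0.6,0,0,0],[0.05,-0.05,0.9,0,0,0],[0.05,-0.05,1.2,0,0,0],[0.05,-0.05,1.5,0,0,0],[0.05,-0.05,1.8,0,0,0],[0.05,-0.05,2.1,0,0,0],[0.05,-0.05,2.4,0,0,0],[0.05,-0.05,2.7,0,0,0],[0.05,-0.05,3.0,0,0,0]],
  ],
)

```text
clock: 34.3
eef_pos: [497.5, -139.0, 111.6]
tool_rot: [3.142, -0.0, 1.573]
force: [-0.7, 0.2, -0.7]
width: 62.9
gripper_force: 66.4
```

Plinth 3 slides past the step (TCP 111.6, under the 135 of a hang-up) with no force. I take it down to the plate.

Emit:
send_rows(
  rows=[
    [[0,0,0.3,0,0,0],[0,0,0.6,0,0,0],[0,0,0.9,0,0,0],[0,0,1.1,0,0,0],[0,0,1.3,0,0,0],[0,0,1.4,0,0,0],[0,0,1.4,0,0,0]],
  ],
)

```text
clock: 35.0
eef_pos: [497.3, -139.1, 99.5]
tool_rot: [3.141, -0.001, 1.572]
force: [-4.0, 2.1, 18.5]
width: 62.7
gripper_force: 68.1
```

Plinth 3 slid right down to the plate, so it goes to the mat. I lift it and work out the mat position from the earlier wrist views.

Emit:
send_rows(
  rows=[
    [[0,0,-1.5,0,0,0],[0,0,-4,0,0,0],[0,0,-7,0,0,0],[0,0,-9.5,0,0,0],[0,0,-10.5,0,0,0],[0,0,-10.5,0,0,0]],
  ],
)

```text
clock: 35.6
eef_pos: [498.1, -139.1, 203.8]
tool_rot: [3.139, 0.0, 1.573]
force: [0.7, 0.7, -0.7]
width: 62.8
gripper_force: 66.5
```

```bash
python3 - <<'E'
from h import *
s=ctrl.read_state();print(s['eef_pos'],s['tool_rot'],s['force'])
print([px2w('w2.png',*p,4) for p in((390,250),(485,251),(410,30),(522,30))])
# side/scene edges by subpixel minAreaRect of dark region
for f in('side0.png','scene0.png'):
    p=load(f)['p'];m=(p.max(2)<70).astype(np.uint8);n,l,st,c=cv2.connectedComponentsWithStats(m)
    u,v=(366,290) if f[:2]=='si' else (362,290);k=l[v,u]
    cs=cv2.findContours((l==k).astype(np.uint8),0,2)[0][0];q=cv2.approxPolyDP(cs,5,True)[:,0]
    print(f,st[k],[px2w(f,a,b,4).tolist() for a,b in q])
E
```

```text
[ 498.1259586  -139.07629679  203.80282958] [3.13906248e+00 4.13353137e-04 1.57314643e+00] [ 0.6962764   0.71966633 -0.70350225]
[array([ 571.4, -218.6,    4. ]), array([ 681.2, -219.9,    4. ]), array([577. ,   4.1,   4. ]), array([683.7,   4. ,   4. ])]
side0.png [ 325  247   84   88 3643] [[578.6, 47.8, 4.0], [571.8, -217.4, 4.0], [676.5, -218.1, 4.0], [681.0, 46.1, 4.0]]
scene0.png [ 343  265   72   72 2380] [[677.0, -28.5, 4.0], [577.2, -84.6, 4.0], [571.9, -217.6, 4.0], [677.1, -215.4, 4.0]]
```

Emit:
send_rows(
  rows=[
    [[0.1,3.5,0,0,0,0],[0.2,7,0,0,0,0],[0.4,10.5,2,0,0,0],[0.4,12.5,5,0,0,0],[0.4,12.9,8,0,0,0],[0.4,12.9,9.4,0,0,0],[0.4,12.9,10,0,0,0],[0.4,12.9,10.6,0,0,0],[0.4,12.9,11,0,0,0],[0.4,12.9,11,0,0,0]],
  ],
)

```text
clock: 36.6
eef_pos: [626.5, -134.9, 93.4]
tool_rot: [3.141, -0.0, 1.573]
force: [0.5, 0.1, -1.0]
width: 62.4
gripper_force: 66.4
```

Emit:
send_rows(
  rows=[
    [[0,0,0.1,0,0,0],[0,0,0.15,0,0,0],[0,0,0.2,0,0,0],[0,0,0.2,0,0,0]],
  ],
)

```text
clock: 37.0
eef_pos: [626.8, -134.8, 91.7]
tool_rot: [3.141, -0.0, 1.573]
force: [-0.5, 0.8, 4.6]
width: 62.6
gripper_force: 67.0
```

Emit:
send_rows(
  rows=[
    [[0,0,0,0,0,0],[0,0,0,0,0,0],[0,0,0,0,0,0],[0,0,0,0,0,0]],
  ],
  grip=0,
)

```text
clock: 37.4
eef_pos: [626.4, -134.8, 90.7]
tool_rot: [-3.141, 0.0, 1.573]
force: [-0.3, 0.9, -0.3]
width: 85.5
gripper_force: 0.0
```

Emit:
send_rows(
  rows=[
    [[0,0,-2,0,0,0],[0,0,-6,0,0,0],[0,0,-11,0,0,0],[0,0,-15,0,0,0],[0,0,-18,0,0,0.14],[2,-2,-20,0,0,0.28],[4,-5,-20,0,0,0.42],[7,-8,-20,0,0,0.56],[10,-11,-20,0,0,0.7],[12,-14,-20,0,0,0.84]],
  ],
)

```text
clock: 38.4
eef_pos: [484.8, -13.0, 290.6]
tool_rot: [-3.14, -0.001, 0.729]
force: [0.9, 0.7, -0.7]
width: 85.4
gripper_force: 0.0
```

```bash
python3 - <<'E'
from h import *
s=ctrl.read_state();print(s['eef_pos'],s['tool_rot'])
R0=R.from_euler('xyz',s['tool_rot']);d=R0.inv().apply(np.array([450,20.5,290])-s['eef_pos'])
print(d/10,(R0.inv()*R.from_euler('xyz',[np.pi,0,0])).as_rotvec())
E
```

```text
[484.84091357 -12.95528281 290.63563649] [-3.14019281e+00 -5.80944740e-04  7.28644487e-01]
[-0.37178974 -4.81584388  0.07008916] [-1.54900416e-03 -4.50176035e-05  7.28644752e-01]
```

Emit:
send_rows(
  rows=[
    [[-0.1,-2,0,0,0,0.14],[-0.2,-4,0,0,0,0.28],[-0.4,-4.8,0,0,0,0.42],[-0.4,-4.8,0,0,0,0.56],[-0.4,-4.8,0,0,0,0.7],[-0.4,-4.8,0,0,0,0.729],[-0.4,-4.8,0,0,0,0.729],[-0.4,-4.8,0,0,0,0.729]],
  ],
)

```text
clock: 39.2
eef_pos: [451.2, 17.9, 290.9]
tool_rot: [-3.141, 0.0, 0.006]
force: [-0.1, 0.8, -0.5]
width: 85.2
gripper_force: 0.0
```

```bash
python3 - <<'E'
from h import *
s=ctrl.read_state();print(s['eef_pos'],s['tool_rot'])
shot('wrist','w9.png')
print(ring('w9.png',450,20)[0])
E
```

```text
[451.15158963  17.8892455  290.90846421] [-3.14141628e+00  7.23962152e-06  5.92630108e-03]
[[(np.float32(450.2), np.float32(19.8), np.float32(31.5))], [(np.float32(451.2), np.float32(19.2), np.float32(18.6)), (np.float32(461.2), np.float32(19.8), np.float32(17.1))]]
```

Emit:
send_rows(
  rows=[
    [[-0.05,-0.15,4,0,0,0],[-0.05,-0.15,9,0,0,0],[-0.05,-0.15,14,0,0,0],[-0.05,-0.15,18,0,0,0],[-0.05,-0.15,20,0,0,0],[-0.05,-0.15,20.4,0,0,0],[-0.05,-0.15,20.4,0,0,0]],
  ],
)

```text
clock: 39.95
eef_pos: [450.8, 18.4, 87.2]
tool_rot: [-3.141, 0.0, 0.002]
force: [0.1, -0.4, -0.1]
width: 85.6
gripper_force: 0.0
```

Emit:
send_rows(
  rows=[
    [[0,0,0,0,0,0],[0,0,0,0,0,0],[0,0,0,0,0,0],[0,0,0,0,0,0],[0,0,0,0,0,0],[0,0,0,0,0,0],[0,0,0,0,0,0]],
  ],
  grip=255,
)

```text
clock: 40.65
eef_pos: [451.4, 18.6, 88.8]
tool_rot: [3.139, -0.003, 0.004]
force: [-2.3, -2.1, 11.9]
width: 63.0
gripper_force: 62.7
```

Emit:
send_rows(
  rows=[
    [[0,0,0,0,0,0],[0,0,0,0,0,0],[0,0,0,0,0,0],[0,0,0,0,0,0]],
  ],
  grip=0,
)

```text
clock: 41.05
eef_pos: [450.7, 19.6, 87.0]
tool_rot: [3.141, -0.0, 0.004]
force: [0.2, 0.5, 0.2]
width: 85.8
gripper_force: 0.0
```

Emit:
send_rows(
  rows=[
    [[0,0,0,0,0,-0.15],[0,0,0,0,0,-0.3],[0,0,0,0,0,-0.45],[0,0,0,0,0,-0.6],[0,0,0,0,0,-0.75],[0,0,0,0,0,-0.9],[0,0,0,0,0,-1.05],[0,0,0,0,0,-1.2],[0,0,0,0,0,-1.35],[0,0,0,0,0,-1.5]],
  ],
)

```text
clock: 42.05
eef_pos: [450.6, 19.3, 86.8]
tool_rot: [-3.141, 0.0, 1.51]
force: [0.7, 0.6, -1.0]
width: 85.4
gripper_force: 0.0
```

Emit:
send_rows(
  rows=[
    [[0,0,0,0,0,-0.065],[0,0,0,0,0,-0.065],[0,0,0,0,0,-0.065]],
  ],
)

```text
clock: 42.35
eef_pos: [450.6, 19.4, 86.8]
tool_rot: [-3.141, 0.0, 1.567]
force: [0.2, -0.1, 0.7]
width: 85.3
gripper_force: 0.0
```

Emit:
send_rows(
  rows=[
    [[0,0,0,0,0,0],[0,0,0,0,0,0],[0,0,0,0,0,0],[0,0,0,0,0,0],[0,0,0,0,0,0],[0,0,0,0,0,0],[0,0,0,0,0,0],[0,0,0,0,0,0]],
  ],
  grip=255,
)

```text
clock: 43.15
eef_pos: [450.6, 19.4, 87.2]
tool_rot: [3.142, -0.0, 1.568]
force: [-1.4, 0.7, 5.5]
width: 61.4
gripper_force: 65.3
```

Emit:
send_rows(
  rows=[
    [[0,0,-4,0,0,0],[0,0,-8,0,0,0],[-3,0.9,-9,0,0,0],[-7,2.1,-9,0,0,0],[-11,3.3,-9,0,0,0],[-14,4.2,-9,0,0,0],[-15.8,4.7,-9,0,0,0],[-15.8,4.7,-8.5,0,0,0],[-15.8,4.7,-8,0,0,0],[-15.8,4.7,-8,0,0,0]],
  ],
)

```text
clock: 44.15
eef_pos: [496.4, -136.7, 165.7]
tool_rot: [-3.139, -0.002, 1.57]
force: [0.1, 0.9, -0.7]
width: 61.3
gripper_force: 65.9
```

Emit:
send_rows(
  rows=[
    [[0,0,1,0,0,0],[0,0,1.8,0,0,0],[0,0,2.3,0,0,0],[0,0,2.7,0,0,0],[0,0,2.7,0,0,0],[0,0,2.7,0,0,0]],
  ],
)

```text
clock: 44.75
eef_pos: [497.3, -138.7, 139.9]
tool_rot: [-3.142, 0.0, 1.569]
force: [1.0, -0.2, -1.0]
width: 61.4
gripper_force: 65.9
```

Emit:
send_rows(
  rows=[
    [[0,0,0.3,0,0,0],[0,0,0.6,0,0,0],[0,0,0.9,0,0,0],[0,0,1.2,0,0,0],[0,0,1.5,0,0,0],[0,0,1.8,0,0,0],[0,0,2.1,0,0,0],[0,0,2.4,0,0,0],[0,0,2.7,0,0,0],[0,0,2.9,0,0,0]],
  ],
)

```text
clock: 45.75
eef_pos: [497.2, -138.6, 110.6]
tool_rot: [-3.141, -0.0, 1.569]
force: [0.3, -0.6, -0.2]
width: 61.5
gripper_force: 65.9
```

Emit:
send_rows(
  rows=[
    [[0,0,0.3,0,0,0],[0,0,0.6,0,0,0],[0,0,0.9,0,0,0],[0,0,1.1,0,0,0],[0,0,1.3,0,0,0],[0,0,1.4,0,0,0],[0,0,1.4,0,0,0]],
  ],
)

```text
clock: 46.45
eef_pos: [497.1, -138.7, 99.1]
tool_rot: [3.14, -0.002, 1.569]
force: [-3.9, 2.5, 25.2]
width: 61.4
gripper_force: 69.1
```

Emit:
send_rows(
  rows=[
    [[0,0,-1.5,0,0,0],[0,0,-4,0,0,0],[0,0,-7,0,0,0],[0,0,-9.5,0,0,0],[0,0,-10.5,0,0,0],[0,0,-10.5,0,0,0]],
  ],
)

```text
clock: 47.05
eef_pos: [498.0, -138.7, 202.8]
tool_rot: [3.139, 0.0, 1.569]
force: [0.5, -0.8, -1.1]
width: 61.1
gripper_force: 65.9
```

Plinth 4 slid right down as well, so it goes to the mat at (629, −35).

Emit:
send_rows(
  rows=[
    [[3,3.5,0,0,0,0],[6,7,0,0,0,0],[9,10.5,2,0,0,0],[10.4,12.5,5,0,0,0],[10.4,13.1,8,0,0,0],[10.4,13.1,9.4,0,0,0],[10.4,13.1,10,0,0,0],[10.4,13.1,10.6,0,0,0],[10.4,13.1,11,0,0,0],[10.4,13.1,11,0,0,0]],
  ],
)

```text
clock: 48.05
eef_pos: [628.5, -35.3, 92.4]
tool_rot: [3.141, -0.0, 1.568]
force: [0.6, 0.3, 0.0]
width: 61.5
gripper_force: 65.9
```

Emit:
send_rows(
  rows=[
    [[0,0,0.1,0,0,0],[0,0,0.15,0,0,0],[0,0,0.2,0,0,0],[0,0,0.2,0,0,0]],
  ],
)

```text
clock: 48.45
eef_pos: [628.9, -35.0, 91.3]
tool_rot: [3.14, -0.0, 1.569]
force: [-1.7, 0.2, 6.5]
width: 61.1
gripper_force: 66.8
```

Emit:
send_rows(
  rows=[
    [[0,0,0,0,0,0],[0,0,0,0,0,0],[0,0,0,0,0,0],[0,0,0,0,0,0]],
  ],
  grip=0,
)

```text
clock: 48.85
eef_pos: [628.5, -34.9, 89.8]
tool_rot: [-3.141, 0.0, 1.569]
force: [0.4, 0.7, 0.1]
width: 85.6
gripper_force: 0.0
```

Emit:
send_rows(
  rows=[
    [[0,0,-2,0,0,0],[0,0,-6,0,0,0],[0,0,-11,0,0,0],[0,0,-16,0,0,0],[3,0,-20,0,0,0],[7,-0.5,-21,0,0,0],[11,-1,-21,0,0,0],[15,-1.4,-21,0,0,0],[16.8,-1.4,-21,0,0,0],[16.8,-1.4,-21,0,0,0]],
  ],
)

```text
clock: 49.85
eef_pos: [614.5, 137.1, 299.2]
tool_rot: [-3.141, -0.001, 1.575]
force: [0.8, -0.5, 0.4]
width: 85.5
gripper_force: 0.0
```

Emit:
send_rows(
  rows=[
    [[0,0,0,0,0,0],[0,0,0,0,0,0]],
  ],
)

```text
clock: 50.05
eef_pos: [615.1, 130.3, 300.0]
tool_rot: [3.141, 0.002, 1.565]
force: [-1.0, 0.2, -0.4]
width: 85.3
gripper_force: 0.0
```

```bash
python3 - <<'E'
from h import *
s=ctrl.read_state();print(s['eef_pos'],s['tool_rot'])
shot('wrist','wa.png')
print(ring('wa.png',614,133,70)[0][:1],w2px('wa.png',[614,133,70]));print(ring('wa.png',634,229,70)[0][:1])
E
```

```text
[615.11221378 130.3115296  300.04105581] [3.14130666e+00 1.74869257e-03 1.56529911e+00]
[[(np.float32(620.2), np.float32(130.2), np.float32(31.0))]] [321.3 214.8]
[[(np.float32(638.2), np.float32(226.2), np.float32(32.0))]]
```

View pics/wa.png

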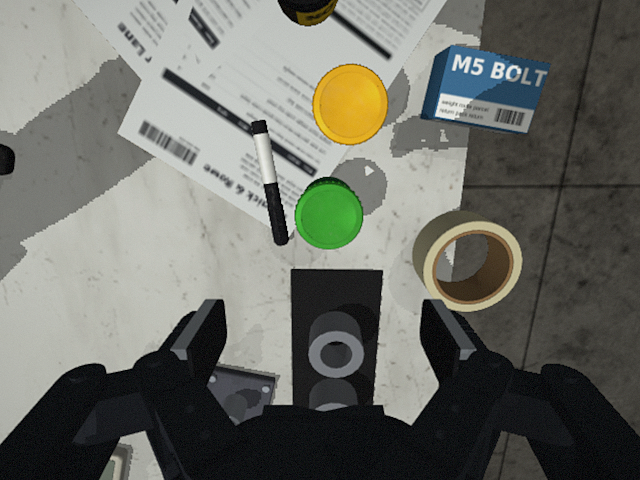

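The green lid is at (329,214), i.e. (620, 130.3), and yellow is at (350,104). The marker lies at (270,183), left of green, and plinth 4 stands on the mat at (336,352). I grip the lid high so the fingers stay above the marker.

Emit:
send_rows(
  rows=[
    [[0,0.5,4,0,0,0],[0,0.5,9,0,0,0],[0,0.5,13,0,0,0],[0,0.5,16,0,0,0],[0,0.5,18,0,0,0],[0,0.5,19,0,0,0],[0,0.5,19,0,0,0]],
  ],
)

```text
clock: 50.8
eef_pos: [619.5, 131.7, 108.9]
tool_rot: [-3.14, 0.001, 1.567]
force: [0.2, -0.9, 0.2]
width: 85.4
gripper_force: 0.0
```

Emit:
send_rows(
  rows=[
    [[0,0,0,0,0,0],[0,0,0,0,0,0],[0,0,0,0,0,0],[0,0,0,0,0,0],[0,0,0,0,0,0],[0,0,0,0,0,0],[0,0,0,0,0,0],[0,0,0,0,0,0]],
  ],
  grip=255,
)

```text
clock: 51.6
eef_pos: [621.1, 132.8, 111.8]
tool_rot: [3.138, -0.0, 1.569]
force: [-0.2, -0.6, 6.4]
width: 62.6
gripper_force: 66.2
```

Emit:
send_rows(
  rows=[
    [[0,0,-2,0,0,0],[0,0,-5,0,0,0],[0,0,-8,0,0,0],[0,0,-10,0,0,0],[0,0,-10,0,0,0]],
  ],
)

```text
clock: 52.1
eef_pos: [621.5, 133.3, 213.2]
tool_rot: [3.136, -0.001, 1.569]
force: [-0.0, -1.1, -1.5]
width: 62.7
gripper_force: 66.1
```

```bash
python3 - <<'E'
from h import *
s=ctrl.read_state();print(s['eef_pos'],s['tool_rot'],s['force'],s['width'])
r,o=ring('wa.png',629,-35,48);print(r);
E
```

```text
[621.52631354 133.25475184 213.24004611] [ 3.13552757e+00 -1.33495808e-03  1.56911066e+00] [-0.02965835 -1.09244694 -1.45789553] 62.74816824484261
[[(np.float32(628.2), np.float32(-35.8), np.float32(31.8)), (np.float32(624.8), np.float32(-11.2), np.float32(32.6))], [(np.float32(628.8), np.float32(-35.2), np.float32(18.0))]]
```

```bash
python3 - <<'E'
from h import *
s=ctrl.read_state();e=s['eef_pos'];print(e)
shot('wrist','wb.png')
for z in(169,172,175): print(z,ring('wb.png',e[0],e[1],z,32,half=50,s=4)[0][:1])
e2=[494.1,-164.2]; print('held plinth w2',[ring('w2.png',*e2,z,32,half=50,s=4)[0][:1] for z in(254,257)])
E
```

```text
[621.52631354 133.25475184 213.24004611]
169 [[(np.float64(622.2), np.float64(130.4), np.float32(30.8)), (np.float64(623.4), np.float64(135.4), np.float32(32.5)), (np.float64(627.4), np.float64(132.4), np.float32(32.2))]]
172 [[(np.float64(621.9), np.float64(132.9), np.float32(30.3)), (np.float64(623.2), np.float64(137.9), np.float32(31.1)), (np.float64(627.2), np.float64(134.6), np.float32(31.4))]]
175 [[(np.float64(625.9), np.float64(137.4), np.float32(33.8)), (np.float64(618.4), np.float64(137.4), np.float32(33.3))]]
held plinth w2 [[[(np.float32(494.0), np.float32(-164.8), np.float32(31.9)), (np.float32(487.2), np.float32(-149.6), np.float32(32.2))]], [[(np.float32(494.0), np.float32(-162.8), np.float32(31.1)), (np.float32(489.7), np.float32(-165.8), np.float32(31.9))]]]
```

Emit:
send_rows(
  rows=[
    [[-3,0.2,0,0,0,0],[-7,0.4,0,0,0,0],[-11,0.6,0,0,0,0],[-14.5,0.7,0,0,0,0],[-16.2,0.7,0,0,0,0],[-16.6,0.7,1,0,0,0],[-16.6,0.7,2.5,0,0,0],[-16.6,0.7,3.5,0,0,0],[-16.6,0.7,3.5,0,0,0],[-16.6,0.7,3.5,0,0,0]],
  ],
)

```text
clock: 53.15
eef_pos: [626.4, -31.2, 174.0]
tool_rot: [-3.14, -0.001, 1.571]
force: [1.0, 0.4, -2.0]
width: 63.0
gripper_force: 66.1
```

Emit:
send_rows(
  rows=[
    [[-0.1,0.2,0.5,0,0,0],[-0.1,0.2,0.9,0,0,0],[-0.1,0.2,1.1,0,0,0],[-0.1,0.2,1.1,0,0,0],[-0.1,0.2,1.1,0,0,0]],
  ],
)

```text
clock: 53.65
eef_pos: [628.5, -34.0, 164.0]
tool_rot: [3.141, -0.0, 1.569]
force: [0.3, 0.5, -1.2]
width: 62.8
gripper_force: 66.1
```

Emit:
send_rows(
  rows=[
    [[0.1,0,0.1,0,0,0],[0.1,0,0.2,0,0,0],[0.1,0,0.3,0,0,0],[0.1,0,0.4,0,0,0],[0.1,0,0.4,0,0,0]],
  ],
)

```text
clock: 54.15
eef_pos: [628.6, -33.0, 159.9]
tool_rot: [3.141, 0.0, 1.569]
force: [0.2, -0.8, 0.2]
width: 62.6
gripper_force: 66.3
```

Emit:
send_rows(
  rows=[
    [[0,0,0.1,0,0,0],[0,0,0.15,0,0,0],[0,0,0.2,0,0,0],[0,0,0.2,0,0,0]],
  ],
)

```text
clock: 54.55
eef_pos: [628.6, -33.1, 159.8]
tool_rot: [3.141, -0.001, 1.569]
force: [-3.4, 1.7, 12.0]
width: 62.5
gripper_force: 67.2
```

Emit:
send_rows(
  rows=[
    [[0,0,-0.1,0,0,0],[0,0,-0.1,0,0,0],[0,0,-0.1,0,0,0],[0,0,-0.1,0,0,0]],
  ],
  grip=0,
)

```text
clock: 54.95
eef_pos: [628.4, -32.9, 158.6]
tool_rot: [-3.141, 0.0, 1.569]
force: [-0.4, -0.1, 0.6]
width: 85.6
gripper_force: 0.0
```

Emit:
send_rows(
  rows=[
    [[0,0,-1.5,0,0,0],[0,0,-4,0,0,0],[0,0,-8,0,0,0],[0,0,-12,0,0,0],[0,0,-15,0,0,0],[0,0,-15,0,0,0]],
  ],
)

```text
clock: 55.55
eef_pos: [630.6, -34.1, 314.8]
tool_rot: [3.132, 0.001, 1.568]
force: [0.4, -0.6, 0.1]
width: 85.3
gripper_force: 0.0
```

```bash
python3 - <<'E'
from h import *
s=ctrl.read_state();print(s['eef_pos'],s['tool_rot'])
shot('wrist','wc.png')
print(ring('wc.png',628.6,-35,118)[0][:1])
E
```

```text
[630.62619171 -34.11171847 314.79836199] [3.13198937e+00 1.00669843e-03 1.56844627e+00]
[[(np.float32(628.4), np.float32(-34.8), np.float32(31.0)), (np.float32(622.4), np.float32(-19.8), np.float32(32.0)), (np.float32(634.4), np.float32(-25.2), np.float32(30.4))]]
```

The green tub sits at (628.4, −34.8) over the plinth at (628.5, −35.3), so it is centred. Yellow is next.

Emit:
send_rows(
  rows=[
    [[4,0.1,0,0,0,0],[8,0.2,0,0,0,0],[12,0.4,0,0,0,0],[16,0.6,0,0,0,0],[20,0.8,0,0,0,0],[23.5,0.9,0,0,0,0],[25.5,0.9,0.5,0,0,0],[25.9,0.9,1,0,0,0],[25.9,0.9,1,0,0,0],[25.9,0.9,1,0,0,0]],
  ],
)

```text
clock: 56.6
eef_pos: [638.2, 223.0, 298.7]
tool_rot: [-3.141, 0.002, 1.565]
force: [0.8, 0.6, -0.8]
width: 85.2
gripper_force: 0.0
```

Emit:
send_rows(
  rows=[
    [[0,0,0,0,0,0],[0,0,0,0,0,0],[0,0,0,0,0,0]],
  ],
)

```text
clock: 56.9
eef_pos: [638.3, 225.1, 299.3]
tool_rot: [3.141, -0.0, 1.567]
force: [0.4, 0.9, -0.6]
width: 85.6
gripper_force: 0.0
```

```bash
python3 - <<'E'
from h import *
s=ctrl.read_state();print(s['eef_pos'],s['tool_rot'])
shot('wrist','wd.png')
print(ring('wd.png',638,226,70)[0][:1])
E
```

```text
[638.31706042 225.10253177 299.28068202] [ 3.14115400e+00 -1.23773274e-04  1.56738935e+00]
[[(np.float32(637.2), np.float32(226.2), np.float32(32.0))]]
```

Emit:
send_rows(
  rows=[
    [[0,-0.1,4,0,0,0],[0,-0.1,9,0,0,0],[0,-0.1,13,0,0,0],[0,-0.1,16,0,0,0],[0,-0.1,18,0,0,0],[0,-0.1,18.9,0,0,0],[0,-0.1,18.9,0,0,0]],
  ],
)

```text
clock: 57.65
eef_pos: [636.6, 225.8, 108.9]
tool_rot: [-3.14, 0.001, 1.569]
force: [-0.5, 0.2, -0.5]
width: 85.6
gripper_force: 0.0
```

Emit:
send_rows(
  rows=[
    [[0,0,0,0,0,0],[0,0,0,0,0,0],[0,0,0,0,0,0],[0,0,0,0,0,0],[0,0,0,0,0,0],[0,0,0,0,0,0],[0,0,0,0,0,0],[0,0,0,0,0,0]],
  ],
  grip=255,
)

```text
clock: 58.45
eef_pos: [638.4, 226.2, 112.0]
tool_rot: [3.138, -0.001, 1.569]
force: [0.5, -0.6, 6.1]
width: 62.8
gripper_force: 66.0
```

Emit:
send_rows(
  rows=[
    [[0,0,-2,0,0,0],[0,0,-6,0,0,0],[0,0,-11,0,0,0],[0,0,-15,0,0,0],[0,0,-17,0,0,0],[0,0,-17,0,0,0],[0,0,-17,0,0,0]],
  ],
)

```text
clock: 59.15
eef_pos: [636.5, 226.3, 279.7]
tool_rot: [-3.141, -0.001, 1.569]
force: [-1.2, -0.5, -1.2]
width: 62.5
gripper_force: 65.9
```

```bash
python3 - <<'E'
from h import *
s=ctrl.read_state();e=s['eef_pos'];print(e,s['width'])
shot('wrist','we.png')
for z in(44,45,46,47): print(z,ring('we.png',e[0],e[1],e[2]-z,32,half=50,s=4)[0][:1])
E
```

```text
[636.54049905 226.32281409 279.72797629] 62.51716306529387
44 [[(np.float64(636.7), np.float64(227.2), np.float32(30.6)), (np.float64(635.7), np.float64(232.2), np.float32(31.6))]]
45 [[(np.float64(636.4), np.float64(226.4), np.float32(31.1)), (np.float64(635.4), np.float64(231.4), np.float32(31.9))]]
46 [[(np.float64(636.4), np.float64(225.4), np.float32(31.4)), (np.float64(637.2), np.float64(230.4), np.float32(32.2)), (np.float64(641.9), np.float64(226.4), np.float32(33.8))]]
47 [[(np.float64(636.7), np.float64(224.4), np.float32(31.9)), (np.float64(635.4), np.float64(230.2), np.float32(32.5)), (np.float64(642.2), np.float64(239.7), np.float32(31.0))]]
```

Emit:
send_rows(
  rows=[
    [[-3,-0.1,0,0,0,0],[-7,-0.2,0,0,0,0],[-11,-0.3,0,0,0,0],[-15,-0.4,0,0,0,0],[-19,-0.5,0,0,0,0],[-23,-0.6,0,0,0,0],[-27,-0.7,0,0,0,0],[-31,-0.8,0,0,0,0],[-34.5,-0.9,0,0,0,0],[-36.1,-1,0,0,0,0]],
  ],
)

```text
clock: 60.2
eef_pos: [624.6, -139.3, 278.3]
tool_rot: [-3.138, 0.002, 1.564]
force: [-0.4, 0.4, -0.8]
width: 62.6
gripper_force: 65.9
```

Emit:
send_rows(
  rows=[
    [[0,0,2,0,0,0],[0,0,5,0,0,0],[0,0,8,0,0,0],[0,0,10.5,0,0,0],[0,0,10.5,0,0,0],[0,0,10.5,0,0,0]],
  ],
)

```text
clock: 60.8
eef_pos: [626.1, -134.2, 174.2]
tool_rot: [-3.14, -0.001, 1.569]
force: [0.7, 0.4, 0.1]
width: 62.5
gripper_force: 66.0
```

Emit:
send_rows(
  rows=[
    [[0,0.05,0.5,0,0,0],[0,0.05,0.9,0,0,0],[0,0.05,1.1,0,0,0],[0,0.05,1.1,0,0,0],[0,0.05,1.1,0,0,0]],
  ],
)

```text
clock: 61.3
eef_pos: [626.9, -134.9, 164.2]
tool_rot: [3.141, 0.0, 1.569]
force: [-0.4, 0.2, -0.9]
width: 63.2
gripper_force: 66.0
```

```bash
python3 - <<'E'
from h import *
s=ctrl.read_state();print(s['eef_pos'])
shot('side','sdf.png');shot('scene','scf.png')
a=cv2.imread('pics/sdf.png')[215:365,260:460];b=cv2.imread('pics/scf.png')[200:350,290:490]
cv2.imwrite('pics/cf.png',np.hstack([cv2.resize(a,(400,300),interpolation=2),cv2.resize(b,(400,300),interpolation=2)]))
E
```

```text
[ 626.91679741 -134.93073924  164.16413507]
```

View pics/cf.png

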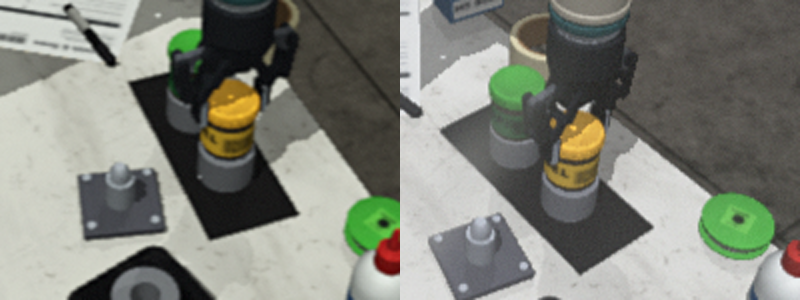

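The yellow tub hangs over plinth 3, side crop (228,130) above (226,170), and lines up in both views. The green set stands well. I lower it, release, and back off.

Emit:
send_rows(
  rows=[
    [[0,0,0.1,0,0,0],[0,0,0.2,0,0,0],[0,0,0.3,0,0,0],[0,0,0.4,0,0,0],[0,0,0.5,0,0,0],[0,0,0.6,0,0,0],[0,0,0.6,0,0,0]],
  ],
)

```text
clock: 62.1
eef_pos: [626.8, -135.0, 159.9]
tool_rot: [3.141, -0.001, 1.569]
force: [-4.0, 2.6, 13.4]
width: 62.7
gripper_force: 67.4
```

Emit:
send_rows(
  rows=[
    [[0,0,-0.1,0,0,0],[0,0,-0.1,0,0,0],[0,0,-0.1,0,0,0],[0,0,-0.1,0,0,0]],
  ],
  grip=0,
)

```text
clock: 62.5
eef_pos: [626.8, -134.9, 158.6]
tool_rot: [-3.141, -0.0, 1.569]
force: [0.5, 0.5, 0.4]
width: 85.5
gripper_force: 0.0
```

Emit:
send_rows(
  rows=[
    [[0,0,-1.5,0,0,0],[0,0,-4,0,0,0],[0,0,-8,0,0,0],[0,0,-12,0,0,0],[0,0,-15,0,0,0],[0,0,-15,0,0,0],[0,0,-15,0,0,0]],
  ],
)

```text
clock: 63.2
eef_pos: [626.9, -135.0, 310.1]
tool_rot: [3.14, 0.0, 1.569]
force: [0.2, 0.5, 0.6]
width: 85.2
gripper_force: 0.0
```

```bash
python3 - <<'E'
from h import *
s=ctrl.read_state();print(s['eef_pos'],s['force'])
shot('wrist','wg.png');print(ring('wg.png',627,-135,118)[0][:1])
a=load('sd7.png')['p'];shot('side','sdg.png');b=load('sdg.png')['p']
u,v=338,365;print(cv2.minMaxLoc(cv2.matchTemplate(b[v-65:v+65,u-65:u+65],a[v-45:v+45,u-45:u+45],5))[1::2])
w=load('wg.png')['p'];cv2.imwrite('pics/wg2.png',np.hstack([cv2.resize(w,(400,300),interpolation=3),cv2.resize(b,(400,300),interpolation=3)])[:,:,::-1])
E
```

```text
[ 626.93002122 -134.96394522  310.1496667 ] [0.23697338 0.48468711 0.55743992]
[[(np.float32(627.2), np.float32(-134.2), np.float32(31.0))]]
(0.9201048612594604, (20, 20))
```

View pics/wg2.png

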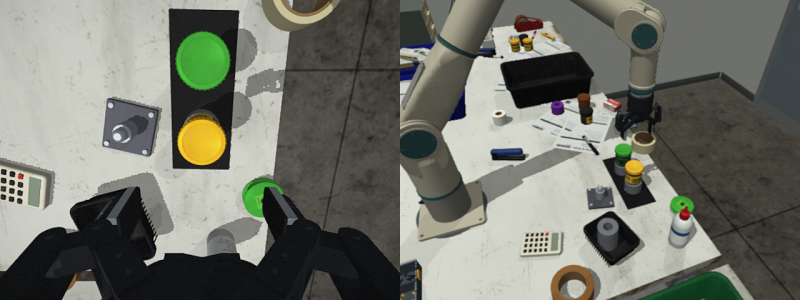

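The green and yellow sets stand centred on the mat at wrist crop (201,60) and (201,141). Both hung-up plinths are stacked in the basket at (608,233), and the gauge is clear at (599,193). I hand it in.

```bash
python3 -c "
from cell import ctrl
print(ctrl.finish_job())"
```

```text
the job is handed in; nothing more can be done
None
```

I tried all four plinths on the pin in order: plinths 1 and 2 hung up and are stacked in the basket, plinths 3 and 4 slid down and stand on the mat under the yellow and green tubs, the gauge is clear, and the job is handed in with no verdict returned.

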